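Unlock the probe boom, extend it to the red line and hold it

TASK

Free the probe boom: with the square-bit driver, turn the captive lock screw anticlockwise (seen from above) to its stop, then stand the driver back in its holder. Then squeeze the grip block front to back so that its red lock button is pressed in, pull the boom out until its pointer stands at the red line of the sample shuttle, and finish while still squeezing the grip block and holding the pointer there. Do not push the shuttle along, and leave the other things on the bench where they stand.

Things in the scene. Friction and masses are not known exactly. Their poses are not given: they have to be found in the camera images.
- boom: probe boom, fixed: 400 x 20 mm aluminium beam (y -175..225 mm, x -30..30, past y = 30 x -70..30) carrying a grey square tube (42 mm, axis 85 mm above the bench, y -160..-20 mm) from which the inner arm comes. Origin on the bench below the tube's axis, 20 mm outside its mouth; y = direction in which the arm extends, x = to the back, z up. Past it stand shuttle, dish and pointer
- grip_block (a point): centre (93 mm up) of the inner arm's black grip block: 30 mm in boom x, 36 in y, z 68..114 mm, free below. Grasp from above, fingers closing along boom x. The red lock button (26 x 26 mm) stands 6 mm out of the front (-x) face: grip width 36 mm, 30 pressed. A white sensor head (28 mm, top at 100 mm) stands 58 mm farther along +y; the tube's collar (top at 108 mm) begins 31 mm away on the -y side
- slide_arm (a joint): extension of the inner arm in m: 0 home (start), grows as it is pulled out along the boom's +y, stop at 0.115. A spring draws it home with 2 to 4 N, so it must be held. It is locked at home by the lock screw and by the lock button: it comes out only with the screw open and while the button is pressed
- lock_button (a joint): travel of the red lock button in m: 0 out, 0.006 pressed flush; it must be in by more than 0.0045 to release the arm; spring 2.5 N at first, 7 N fully in
- pointer (a point): lower tip of the pointer, which hangs from the sensor head and moves with the inner arm over the rule on the beam, 23 mm above the bench; 52.5 mm in front (-x) of the boom's axis and 58 mm farther along the boom's y than the grip block's centre
- red_line (a point): middle of the red index line on the front of the sample shuttle, a white 70 x 60 mm plate with a petri dish that can slide along the beam (friction 4 N). It stands 50 to 100 mm along the boom's +y from where the pointer starts; when the pointer is at the line the two points coincide
- lock_screw (a joint): angle of the captive lock screw in rad, axis vertical: 0 to 0.2 at the start (locked), grows anticlockwise seen from above, stop at 1.22; the arm is free above about 0.9; friction about 0.05 N m
- screw_socket (a point): centre of the mouth (121 mm above the bench) of the lock screw's square socket on top of the tube: brass 26 mm square head, 12 mm high, hole 14 mm square, 10 mm deep, open upwards. The point's axes turn with the screw, x and y parallel to the hole's sides; x is the boom's x at screw angle 0. The 12 mm bit turns about 0.2 rad idle in it before it bites
- driver_grip (a point): point on the axis of the driver's orange handle, 75 mm above its tip (87 mm above the bench in the holder). Handle 22 mm square, 70 mm long, top 25 mm above this point; steel collar 31 mm across, 45 to 51 mm below it; below that the bit, 12 mm square, 24 mm long, tapered tip. z points up the handle, x and y are square to the faces of handle and bit, which are in line. Loose, about 0.09 kg
- driver_tip (a point): end of the driver's bit, on its axis, 75 mm below driver_grip; same axes
- holder_hole (a point): centre of the mouth of the holder's square hole, 36 mm above the bench, in a grey fixed block 64 x 64 x 36 mm on a 74 mm foot; hole 15 mm square, 28 mm deep, chamfered, sides along the point's x and y axes. The driver stands in it by its bit, collar on the block's top, tip 24 mm below the mouth
- vial_pink: bystander: small vial with pink content, 45 mm wide, 79 mm high, origin at the centre of its underside; leave standing
- vial_green: bystander: small vial with green content, 45 mm wide, 79 mm high, origin at the centre of its underside; leave standing
- timer: bystander: white bench timer, 63 x 63 x 20 mm, origin at the centre of its underside
- sample_pot_1: bystander: sample pot with blue lid, 49 mm wide, 59 mm high, origin at the centre of its underside
- tape_roll: bystander: roll of tape lying flat, 103 mm wide, 19 mm high, origin at the centre of its underside
Not all that is in view belongs to the job. What is shaped like the part that bears driver_grip but blue is not meant.

How it is judged:
On the way, in this order (a step that is already met when the one before it is completed fails the run):
1. the driver's bit stands in the socket of the still locked screw (horizontal distance between driver_tip and screw_socket below 0.004 m and z of driver_tip in the frame of screw_socket below -0.004 m and value of joint lock_screw below 0.9 rad), for 0.05 s.
2. the screw is turned to its stop with the driver in its socket (value of joint lock_screw above 1.12 rad and horizontal distance between driver_tip and screw_socket below 0.005 m and z of driver_tip in the frame of screw_socket below -0.003 m), for 0.05 s.
3. the driver stands in its holder again, let go (horizontal distance between driver_tip and holder_hole below 0.006 m and z of driver_tip in the frame of holder_hole below -0.02 m and angle between driver_tip's own z axis and vertical below 0.15 rad and contact force between the fingers and driver below 0.1 N), for 0.2 s.
4. the lock button is squeezed in with the arm still home (value of joint lock_button above 0.0045 m and value of joint slide_arm below 0.008 m and contact force between the fingers and slide_arm above 2 N), for 0.05 s.
5. the boom is out with its pointer at the red line (value of joint slide_arm above 0.03 m and horizontal distance between pointer and red_line below 0.004 m), for 0.2 s.
At the end, for the whole second after the job is handed in: The pointer stands within 4 mm of the red line and at rest while the fingers still squeeze the grip block with its lock button pressed in (more than 4.5 mm); the lock screw is open; the driver stands upright in its holder, its bit down to within 4 mm of fully home (all of step 5 and value of joint lock_button above 0.0045 m and contact force between the fingers and slide_arm above 2 N and linear speed of slide_arm below 0.01 m/s and value of joint lock_screw above 1 rad and horizontal distance between driver_tip and holder_hole below 0.006 m and z of driver_tip in the frame of holder_hole below -0.02 m and angle between driver_tip's own z axis and vertical below 0.15 rad); the arm keeps its last pose, push and grip.
It fails at once if the sample shuttle is pushed along by more than 5 mm (distance of red_line from where it was at the start of the episode above 0.005 m).
It fails at once if a bystander is moved by more than 20 mm or knocked over (distance of any of vial_pink, vial_green, timer, sample_pot_1, tape_roll from where it was at the start of the episode above 0.02 m or angle between any of vial_pink, vial_green, sample_pot_1's own z axis and vertical above 0.5 rad).
It also fails if it takes over 58 s, if anything falls off the work surface, if the arm or the gripper's body presses on something with over 40 N, if the wrist force passes 120 N, or if a joint passes its speed limit or range.

ROBOT

A 6-joint arm with a two-finger parallel gripper is mounted at the origin on a cart in front of the work surface, level with it; the furniture and walls round the work are solid. World frame = base frame: x ahead of the robot, y to its left, z up, the work surface at z = 0. Lengths are in m, angles in rad, forces in N, time in s.
With the tool pointing down it reaches from about 0.35 to 0.975 m from the base axis. Payload 4.9 kg.
Tool frame: the origin (TCP) lies midway between the tips of the shut fingers; the grasp point (between the pads) lies 19 mm behind it; z points along the fingers, y is the direction in which the jaws open and shut (so a half turn about z gives the same grasp; the last joint's range is limited). The gripper opens to 85 mm and grips with 20 to 120 N. Pads are 22 mm wide; open, the fingers measure 114 mm over their backs; the gripper's body (76 mm by 85 mm) begins 54 mm behind the grasp point. The pads swing forward as they close: fully open they stand 13 mm farther back than shut.
Start: joints at [1.149, 0.053, 1.613, -0, 1.476, -0.119], TCP at [0.186, 0.597, 0.231] pointing down, gripper open.
Joint ranges: [-3.01, 3.01], [-1.01, 2.22], [0.06, 2.58], [-1.02, 4.17], [0.09, 2.62], [-3.14, 3.14]. Speed limits (rad/s): [2.57, 2.57, 3.14, 3.14, 3.14, 3.14].

INTERFACE

Orientations are given as a rotation vector (axis times angle).
In Python, from station import ctrl gives the robot as it stands.
- The arm moves only by the tool apply_moves, never from a script. Its argument "rows" is a list of rows, each a list of 6 numbers: the shift along the tool's x, y, z in cm, then the turn, a rotation vector about the tool's x, y, z in units of 5 degrees (1.0 is 5 degrees). In form: [[x, y, z, rx, ry, rz], ...]. A call has 1 to 20 rows; each row is the pose to reach, as a shift and turn from the pose measured when the call began, along the tool's axes at that moment; what a row does not reach only later rows make up. A row lasts 1/10 s, in which the tool goes at most 50 mm and 8.59 degrees, less where a joint would pass 70% of its speed; a pose out of reach is approached as far as the arm can. A call with a gripper value outside its range is refused whole. "grip" is the closure, from 0 (fully open) to 1 (shut), set as the call begins (left out, the last holds). The fingers move at their own pace and stop on an object; "squeeze" is the grip in N (left out, the last holds). Time passes only in rows, so rows that repeat a pose let the fingers close. It gives the time, the measured TCP pose, the force and the opening at its end, in the units of the state.
- ctrl.get_obs(): the state, without advancing time (a new reading comes with each control period).
- ctrl.get_image(name): name is "scene" or "top" or "wrist"; returns a dict with "color" (384x512x3 uint8, blue, green, red), "mtx" (3x3 intrinsics, pixels), "rvec" (rotation vector, rad) and "tvec" (3), from world to camera coordinates, as OpenCV has them. Camera axes: x right, y down, z forward; pixel columns grow to the right and rows downward; lengths in m; the calibration is good to about 2 mm. A picture is of the moment at which its call begins. There is no depth.
- ctrl.finish_job(): hands the job in, once; it reports no verdict.
The state is a dict: "t": time; "q": joint angles; "dq": joint speeds; "effort": joint torques, N m; "tool_pos": TCP position; "tool_rot": TCP orientation; "contact_force": force on the tool from outside, world axes, zero at the start; "wrist_torque": the same for the moment, N m; "opening": finger opening in m.
Only numpy, scipy, OpenCV 4.12 (cv2) and the standard library are available. Lean on these libraries where they do the work, as an engineer would, in place of code of your own. Each camera call takes 0.05 s, during which the arm holds its last target.

## Working session

There is one attempt and no reset: what is moved stays moved. The work goes in short steps, Python scripts to look and compute and a tool call to move; the robot and the scene stay as the last step left them, time stands still between calls to the robot, and variables do not carry over. Pictures are saved under pics/ and viewed, and the job is handed in when it is done.

Besides the shell and the picture viewer there is one more tool, called after ">>>" in YAML: its name, and indented under it one key for each argument. apply_moves: Moves the arm, as the interface text tells. Its arguments: {"type":"object","properties":{"rows":{"type":"array","items":{"type":"array","items":{"type":"number"}}},"grip":{"type":"number"},"squeeze":{"type":"number"}},"required":["rows"]}

```bash
ls; mkdir -p pics; python3 - <<'E'
from station import ctrl
import cv2,numpy as np
o=ctrl.get_obs()
print({k:np.round(v,4) for k,v in o.items()})
for n in ["scene","top","wrist"]:
    d=ctrl.get_image(n); cv2.imwrite(f"pics/{n}0.png",d["color"]); np.savez(f"pics/{n}0.npz",**d)
    R=cv2.Rodrigues(np.array(d["rvec"]))[0]; print(n,np.array(d["mtx"]).round(1).tolist(),"cam",(-R.T@np.array(d["tvec"]).ravel()).round(3),"fwd",R[2].round(3))
E
```

```text
pics
{'t': np.float64(0.0), 'q': array([ 1.149 ,  0.0534,  1.6143,  0.    ,  1.476 , -0.119 ]), 'dq': array([-0.0001, -0.0018,  0.0007, -0.0003,  0.0002,  0.0002]), 'effort': array([-1.50000e-03, -3.93672e+01, -3.70180e+01, -1.00000e-04,
        6.90000e-03,  0.00000e+00]), 'tool_pos': array([0.1861, 0.596 , 0.2301]), 'tool_rot': array([-0.4737, -3.1051,  0.0032]), 'contact_force': array([ 0.482 , -0.3637, -0.392 ]), 'wrist_torque': array([0.002 , 0.0253, 0.0187]), 'opening': np.float64(0.0853)}
scene [[348.6, 0.0, 254.3], [0.0, 348.6, 185.4], [0.0, 0.0, 1.0]] cam [-0.224 -0.475  0.666] fwd [ 0.779  0.335 -0.531]
top [[374.9, 0.0, 244.7], [0.0, 374.9, 196.3], [0.0, 0.0, 1.0]] cam [ 0.29  -0.124  1.398] fwd [ 0.216 -0.001 -0.976]
wrist [[322.4, 0.0, 253.7], [0.0, 322.4, 191.0], [0.0, 0.0, 1.0]] cam [0.116 0.619 0.373] fwd [ 0.278 -0.088 -0.957]
```

View pics/scene0.png

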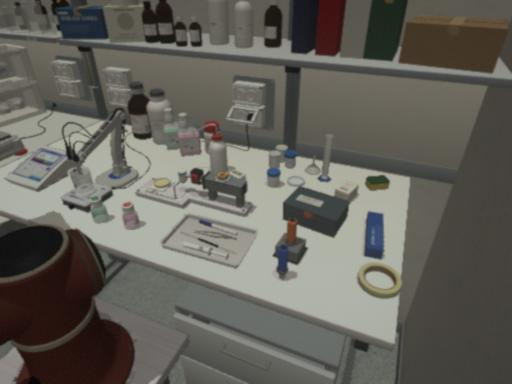

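View pics/top0.png

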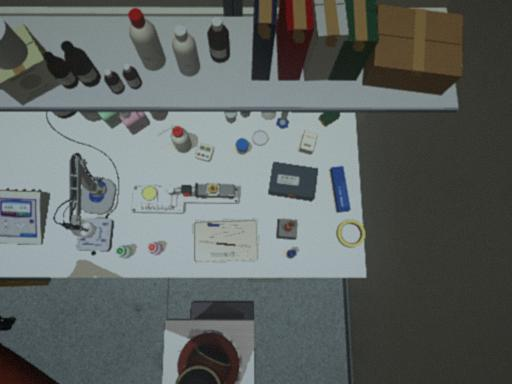

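View pics/wrist0.png

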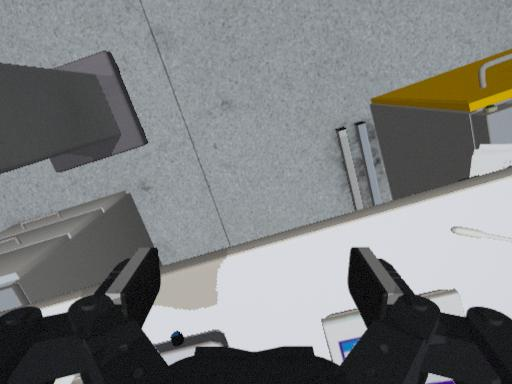

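The scene view has the orange driver in its holder at (291,236), the blue decoy at (283,259) and the boom around (220,190). The top view has the holder at (288,228), the brass screw near (213,188), and the shuttle and dish at (150,193). I'll enlarge these and take rough positions.

```bash
cat > h.py <<'E'
import cv2,numpy as np
from scipy.spatial.transform import Rotation as Rn
def load(f): 
    d=np.load(f); return {k:d[k] for k in d.files}
def ray(d,uv):
    R=cv2.Rodrigues(np.asarray(d["rvec"],float))[0]; t=np.asarray(d["tvec"],float).ravel(); K=np.asarray(d["mtx"])
    v=R.T@np.linalg.solve(K,np.array([uv[0],uv[1],1.])); return -R.T@t, v/np.linalg.norm(v)
def onz(d,uv,z):
    c,v=ray(d,uv); return c+v*(z-c[2])/v[2]
def proj(d,P):
    return cv2.projectPoints(np.atleast_2d(np.asarray(P,float)),np.asarray(d["rvec"],float),np.asarray(d["tvec"],float),np.asarray(d["mtx"],float),None)[0].reshape(-1,2)
def tri(obs):
    A=np.zeros((3,3));b=np.zeros(3)
    for d,uv in obs:
        c,v=ray(d,uv);M=np.eye(3)-np.outer(v,v);A+=M;b+=M@c
    X=np.linalg.solve(A,b); return X,[np.linalg.norm(proj(d,X)[0]-uv) for d,uv in obs]
def snap(n,tag):
    from station import ctrl
    d=ctrl.get_image(n); cv2.imwrite(f"pics/{n}{tag}.png",d["color"]); np.savez(f"pics/{n}{tag}.npz",**d); return d
def crop(d,x0,y0,x1,y1,s,f):
    im=np.asarray(d["color"])[y0:y1,x0:x1]; cv2.imwrite(f,cv2.resize(im,None,fx=s,fy=s,interpolation=cv2.INTER_CUBIC))
def mv(p,rot=None):
    "tool-frame delta to world pos p / Rotation"
    from station import ctrl
    o=ctrl.get_obs();R0=Rn.from_rotvec(o["tool_rot"]);d=R0.inv().apply(np.asarray(p)-o["tool_pos"])*100
    r=(R0.inv()*rot).as_rotvec()/np.radians(5) if rot is not None else np.zeros(3)
    return d.round(3),r.round(3)
E
python3 - <<'E'
from h import *
t=load("pics/top0.npz");s=load("pics/scene0.npz")
crop(t,120,165,330,265,3.8,"pics/tc.png"); crop(s,120,150,320,290,4,"pics/sc.png")
for n,uv,z in [("driver top",(289,225),.112),("screw",(213,188),.121),("blue",(291,253),.1),("shuttle",(150,193),.03)]: print(n,onz(t,uv,z).round(3))
print("left is",onz(t,(100,190),0)-onz(t,(200,190),0))
E
```

```text
driver top [ 0.473 -0.278  0.112]
screw [ 0.602 -0.014  0.121]
blue [ 0.378 -0.284  0.1  ]
shuttle [0.604 0.229 0.03 ]
left is [-0.00082105  0.3829713   0.        ]
```

View pics/tc.png

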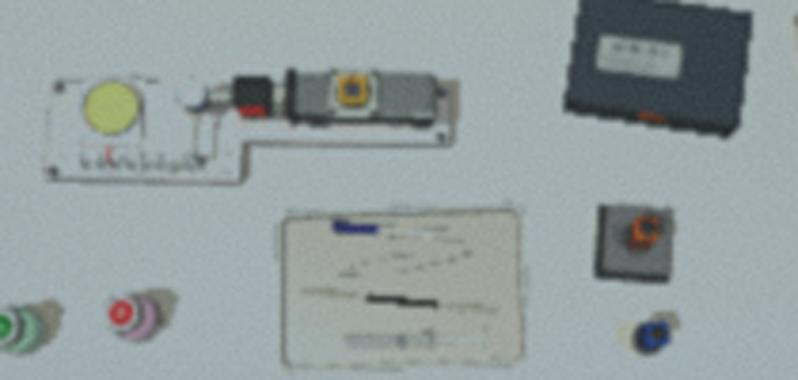

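View pics/sc.png

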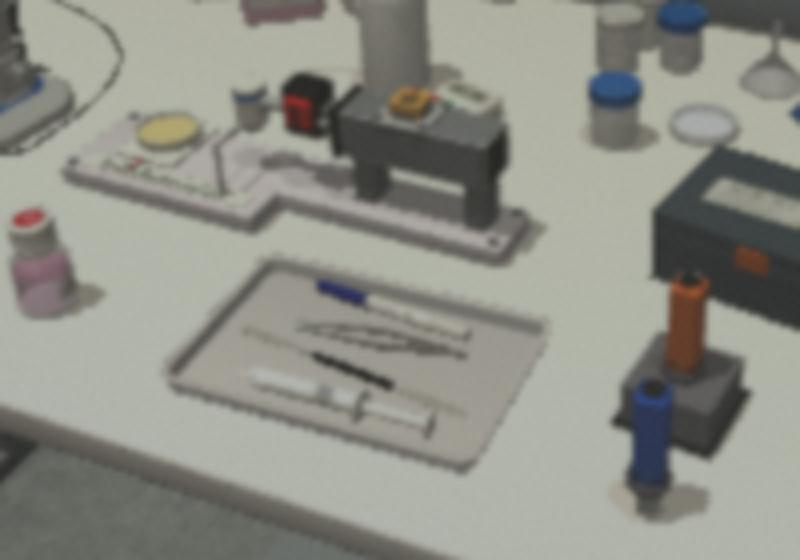

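Both views agree: the boom's +y is about world +y, and its back is about +x. I'll move above the driver for a wrist-camera look, with the tool axes squared to the world.

```bash
python3 - <<'E'
from h import *
R=Rn.from_matrix(np.array([[-1,0,0],[0,1,0],[0,0,-1.]]).T)
print(mv([0.45,-0.27,0.26],R))
t=load("pics/top0.npz")
print([onz(t,(120+u/3.8,165+v/3.8),0.0).round(3) for u,v in [(600,205),(672,210),(597,278)]])
E
```

```text
(array([-51.008, -74.811,  -2.857]), array([-0.018, -0.005, -3.47 ]))
[array([ 0.512, -0.25 ,  0.   ]), array([ 0.507, -0.322,  0.   ]), array([ 0.44 , -0.246,  0.   ])]
```

>>> apply_moves:
  rows:
    - [-10, -15, -4, 0, 0, -1]
    - [-51, -74.8, -2.9, 0, 0, -3.5]
    - [-51, -74.8, -2.9, 0, 0, -3.5]
    - [-51, -74.8, -2.9, 0, 0, -3.5]
    - [-51, -74.8, -2.9, 0, 0, -3.5]
    - [-51, -74.8, -2.9, 0, 0, -3.5]
    - [-51, -74.8, -2.9, 0, 0, -3.5]
    - [-51, -74.8, -2.9, 0, 0, -3.5]
    - [-51, -74.8, -2.9, 0, 0, -3.5]
    - [-51, -74.8, -2.9, 0, 0, -3.5]
    - [-51, -74.8, -2.9, 0, 0, -3.5]
    - [-51, -74.8, -2.9, 0, 0, -3.5]
    - [-51, -74.8, -2.9, 0, 0, -3.5]
    - [-51, -74.8, -2.9, 0, 0, -3.5]
    - [-51, -74.8, -2.9, 0, 0, -3.5]
    - [-51, -74.8, -2.9, 0, 0, -3.5]
    - [-51, -74.8, -2.9, 0, 0, -3.5]
    - [-51, -74.8, -2.9, 0, 0, -3.5]
    - [-51, -74.8, -2.9, 0, 0, -3.5]
    - [-51, -74.8, -2.9, 0, 0, -3.5]

```text
t: 2.15
tool_pos: [0.4497, -0.2708, 0.2596]
tool_rot: [0.001, -3.139, -0.0]
contact_force: [-0.4, 0.9, -0.5]
opening: 0.0854
```

```bash
python3 - <<'E'
from h import *
snap("wrist",1)
E
```

```text
(no output)
```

View pics/wrist1.png

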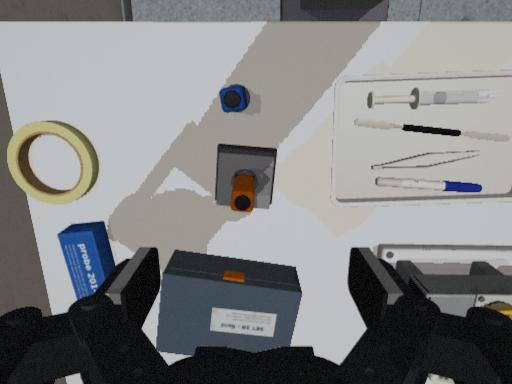

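The wrist view shows the driver top at (242,203), the holder block around (246,177) and the blue decoy at (234,98). A second wrist view from another spot gives me parallax.

>>> apply_moves:
  rows:
    - [-4, -2, 0, 0, 0, 0]
    - [-7, -4, 0, 0, 0, 0]
    - [-7, -4, 0, 0, 0, 0]
    - [-7, -4, 0, 0, 0, 0]
    - [-7, -4, 0, 0, 0, 0]

```text
t: 2.7
tool_pos: [0.5193, -0.308, 0.2602]
tool_rot: [0.005, -3.14, 0.0]
contact_force: [0.6, -0.5, 0.2]
opening: 0.0854
```

```bash
python3 - <<'E'
from h import *
b=snap("wrist",2); a=load("pics/wrist1.npz")
crop(a,205,130,290,220,6,"pics/a.png")
def box(img,x0,y0,s): pass
crop(b,180,50,330,160,5,"pics/b.png")
from station import ctrl
print(ctrl.get_obs()["tool_pos"])
E
```

```text
[ 0.51919206 -0.3082393   0.26039485]
```

View pics/a.png

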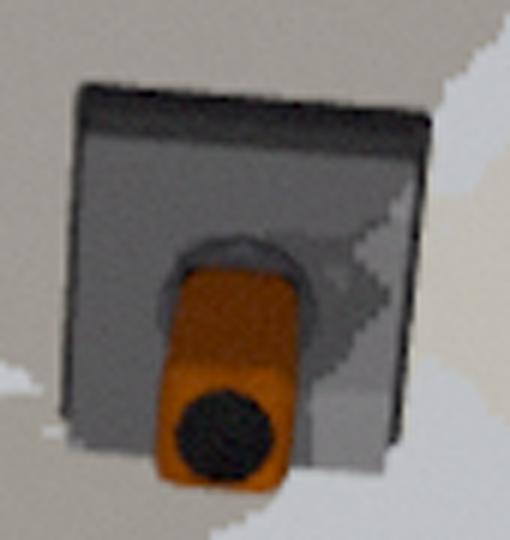

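View pics/b.png

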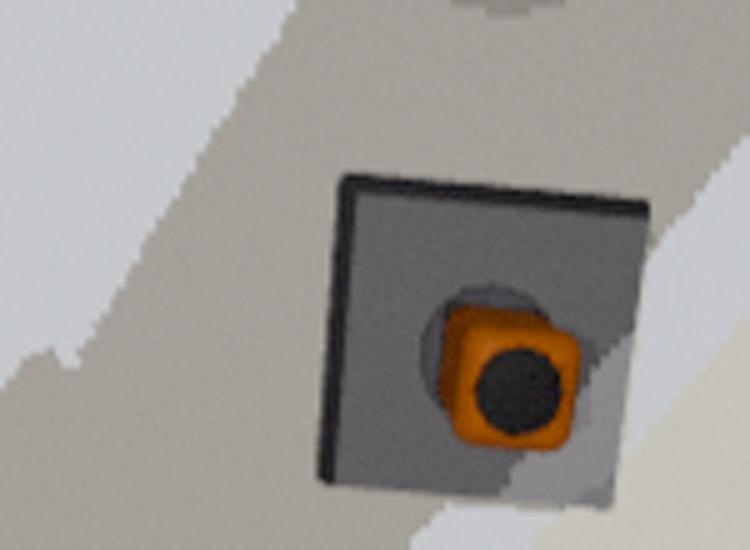

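```bash
python3 - <<'E'
from h import *
res={}
for n in (1,2):
    d=load(f"pics/wrist{n}.npz"); im=d["color"]; hsv=cv2.cvtColor(im,cv2.COLOR_BGR2HSV)
    o=cv2.inRange(hsv,(4,150,60),(20,255,255)); 
    nl,lab,st,ce=cv2.connectedComponentsWithStats(o)
    c=[i for i in range(1,nl) if st[i,4]>80]; print([(st[i].tolist()) for i in c])
    i=min(c,key=lambda i:abs(ce[i][1]-(190 if n==1 else 125)))
    x,y,w,h=st[i,:4]
    dk=np.zeros_like(o); dk[y:y+h,x:x+w]=(im[y:y+h,x:x+w].max(2)<55)*255
    nl,lab,s2,ce2=cv2.connectedComponentsWithStats(dk); j=1+np.argmax(s2[1:,4]); print("disc",ce2[j],s2[j])
    res[n]=(d,ce2[j])
    # bright top face yaw
    br=((o>0)&(hsv[...,2]>150)).astype(np.uint8)*255; br[:y]=0;br[y+h:]=0;br[:,:x]=0;br[:,x+w:]=0
    br|=dk
    cn=max(cv2.findContours(br,0,1)[0],key=cv2.contourArea); 
    bp=cv2.boxPoints(cv2.minAreaRect(cn)); P=np.array([onz(d,p,.112)[:2] for p in bp]); 
    print("top box c",P.mean(0).round(4),[ (round(np.linalg.norm(e),4),round(np.degrees(np.arctan2(e[1],e[0]))%90,1)) for e in np.roll(P,-1,0)-P])
print("top disc tri",tri([res[1],res[2]]),onz(*res[1],.112),onz(*res[2],.112))
A,B=res[1][0],res[2][0]
ca=[(205+u/6-.4,130+v/6-.4) for u,v in[(82,135),(415,160),(385,472),(72,450)]]
cb=[(180+u/5-.4,50+v/5-.4) for u,v in[(355,192),(645,217),(612,507),(333,487)]]
for c,d in((ca,A),(cb,B)):
    P=np.array([onz(d,p,.036)[:2] for p in c]);print(P.round(4).tolist(),P.mean(0).round(4),[(round(np.linalg.norm(e),4),round(np.degrees(np.arctan2(e[1],e[0]))%90,1)) for e in np.roll(P,-1,0)-P])
print([tri([(A,p),(B,q)])[0].round(4) for p,q in zip(ca,cb)])
E
```

```text
[[231, 175, 24, 37, 574], [223, 270, 21, 13, 195]]
disc [242.04371585 202.27868852] [234 195  17  15 183]
top box c [ 0.4758 -0.2811] [(np.float64(0.0147), np.float64(63.9)), (np.float64(0.0141), np.float64(62.2)), (np.float64(0.0148), np.float64(64.6)), (np.float64(0.0142), np.float64(61.9))]
[[268, 111, 28, 29, 463], [253, 218, 23, 11, 170]]
disc [283.42592593 127.87037037] [276 120  16  17 216]
top box c [ 0.4747 -0.2814] [(np.float64(0.017), np.float64(83.5)), (np.float64(0.0163), np.float64(82.8)), (np.float64(0.017), np.float64(84.5)), (np.float64(0.0166), np.float64(82.7))]
top disc tri (array([ 0.47530453, -0.28107961,  0.11316769]), [np.float64(0.02126662999793286), np.float64(0.022719373239284545)]) [ 0.4756932  -0.28114027  0.112     ] [ 0.47543296 -0.28095421  0.112     ]
[[0.4409, -0.3106], [0.4457, -0.2469], [0.5093, -0.2517], [0.5046, -0.3146]] [ 0.4751 -0.281 ] [(np.float64(0.0639), np.float64(85.7)), (np.float64(0.0638), np.float64(85.6)), (np.float64(0.063), np.float64(85.8)), (np.float64(0.0638), np.float64(86.4))]
[[0.4406, -0.3109], [0.4456, -0.2476], [0.5093, -0.2518], [0.5049, -0.3159]] [ 0.4751 -0.2816] [(np.float64(0.0634), np.float64(85.5)), (np.float64(0.0638), np.float64(86.2)), (np.float64(0.0642), np.float64(86.1)), (np.float64(0.0645), np.float64(85.6))]
[array([ 0.4407, -0.3107,  0.0367]), array([ 0.4457, -0.2471,  0.035 ]), array([ 0.5093, -0.2518,  0.0358]), array([ 0.5057, -0.3155,  0.0321])]
```

Both views agree: the holder is centred at (0.475,-0.281) with its axis at 85.8°, its top is at 0.035 m and the driver top at 0.113 m. These match the heights in the text. Next I align and descend.

```bash
cat >> h.py <<'E'
def down(ydeg):
    "tool down, tool y at world angle ydeg, tool x = y cross z(down)"
    a=np.radians(ydeg); y=np.array([np.cos(a),np.sin(a),0]); z=np.array([0,0,-1.]); return Rn.from_matrix(np.c_[np.cross(y,z),y,z])
E
python3 - <<'E'
from h import *
from station import ctrl
print(ctrl.get_obs()["q"].round(3),mv([.4752,-.2812,.15],down(85.8)),mv([.4752,-.2812,.069],down(85.8)))
E
```

```text
[-6.580e-01 -1.200e-02  1.630e+00 -1.000e-03  1.524e+00 -2.232e+00] (array([ 4.378,  2.722, 11.044]), array([-0.005, -0.014,  0.875])) (array([ 4.368,  2.725, 19.144]), array([-0.005, -0.014,  0.875]))
```

Joint 6 would come close to its limit during the turn, so I'll grasp with the jaws turned half round (tool y at about -94°).

>>> apply_moves:
  rows:
    - [1, 0.5, 0, 0, 0, 1.7]
    - [2, 1, 0, 0, 0, 3.4]
    - [3, 2, 0, 0, 0, 5.1]
    - [4.4, 2.7, 0, 0, 0, 6.8]
    - [4.4, 2.7, 0, 0, 0, 8.5]
    - [4.4, 2.7, 0, 0, 0, 10.2]
    - [4.4, 2.7, 0, 0, 0, 11.9]
    - [4.4, 2.7, 0, 0, 0, 13.6]
    - [4.4, 2.7, 0, 0, 0, 15.3]
    - [4.4, 2.7, 0, 0, 0, 17]
    - [4.4, 2.7, 0, 0, 0, 18.7]
    - [4.4, 2.7, 0, 0, 0, 20.4]
    - [4.4, 2.7, 0, 0, 0, 22.1]
    - [4.4, 2.7, 0, 0, 0, 23.8]
    - [4.4, 2.7, 0, 0, 0, 25.5]
    - [4.4, 2.7, 0, 0, 0, 27.2]
    - [4.4, 2.7, 0, 0, 0, 28.9]
    - [4.4, 2.7, 0, 0, 0, 30.6]
    - [4.4, 2.7, 0, 0, 0, 32.3]
    - [4.4, 2.7, 0, 0, 0, 34]

```text
t: 4.75
tool_pos: [0.4745, -0.2807, 0.2611]
tool_rot: [3.129, 0.269, -0.0]
contact_force: [-0.3, -0.6, -0.1]
opening: 0.0857
```

```bash
python3 - <<'E'
from h import *
from station import ctrl
print(ctrl.get_obs()["q"].round(3),mv([.4752,-.2812,.15],down(-94.2)),mv([.4752,-.2812,.069],down(-94.2)))
E
```

```text
[-6.690e-01 -1.400e-01  1.750e+00 -1.000e-03  1.531e+00  7.310e-01] (array([ 0.068,  0.055, 11.113]), array([0.013, 0.003, 2.806])) (array([ 0.071,  0.046, 19.213]), array([0.013, 0.003, 2.806]))
```

>>> apply_moves:
  rows:
    - [0.07, 0.05, 0, 0, 0, 1.6]
    - [0.07, 0.05, 4, 0, 0, 2.8]
    - [0.07, 0.05, 8, 0, 0, 2.8]
    - [0.07, 0.05, 11, 0, 0, 2.8]
    - [0.07, 0.05, 14, 0, 0, 2.8]
    - [0.07, 0.05, 17, 0, 0, 2.8]
    - [0.07, 0.05, 19.2, 0, 0, 2.8]
    - [0.07, 0.05, 19.2, 0, 0, 2.8]
    - [0.07, 0.05, 19.2, 0, 0, 2.8]

```text
t: 5.65
tool_pos: [0.475, -0.281, 0.07]
tool_rot: [3.138, -0.114, 0.0]
contact_force: [0.3, -0.2, 0.0]
opening: 0.0854
```

```bash
python3 - <<'E'
from h import *
from station import ctrl
print(mv([.4752,-.2812,.069],down(-94.2)))
snap("wrist",3);s=snap("scene",3); crop(s,230,190,350,290,6,"pics/s3.png")
E
```

```text
(array([0.019, 0.022, 0.096]), array([ 0.016, -0.004,  0.008]))
```

View pics/wrist3.png

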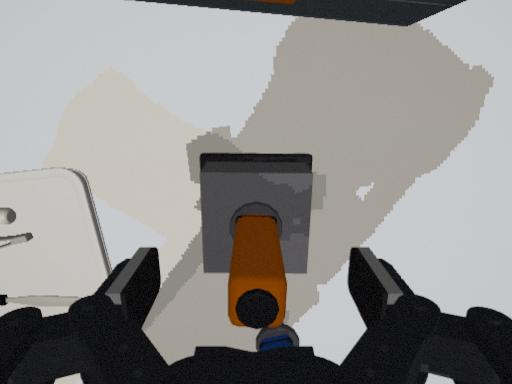

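View pics/s3.png

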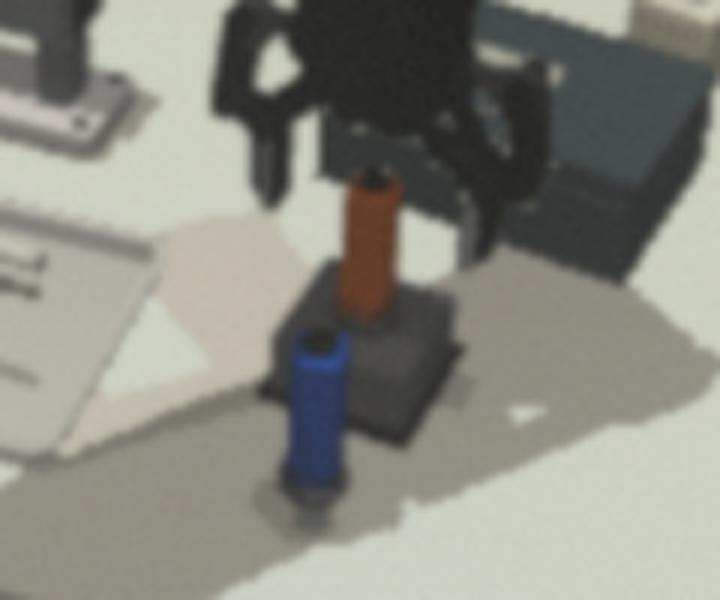

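The handle (disc at (258,307)) sits midway between the pads at x≈160 and x≈350. Close.

>>> apply_moves:
  rows:
    - [0, 0, 0, 0, 0, 0]
    - [0, 0, 0, 0, 0, 0]
    - [0, 0, 0, 0, 0, 0]
    - [0, 0, 0, 0, 0, 0]
    - [0, 0, 0, 0, 0, 0]
    - [0, 0, 0, 0, 0, 0]
    - [0, 0, 0, 0, 0, 0]
    - [0, 0, 0, 0, 0, 0]
  grip: 1
  squeeze: 60

```text
t: 6.55
tool_pos: [0.4764, -0.2821, 0.0718]
tool_rot: [3.136, -0.114, 0.005]
contact_force: [-0.1, 0.3, 2.4]
opening: 0.0217
```

```bash
python3 - <<'E'
from h import *
from station import ctrl
o=ctrl.get_obs();print(o["opening"],o["contact_force"],o["tool_pos"],o["tool_rot"])
w=snap("wrist",4)
E
```

```text
0.021666927147162857 [-0.077992    0.29451428  2.35646981] [ 0.47643399 -0.28210166  0.07180606] [ 3.13590413 -0.11387961  0.00523179]
```

View pics/wrist4.png

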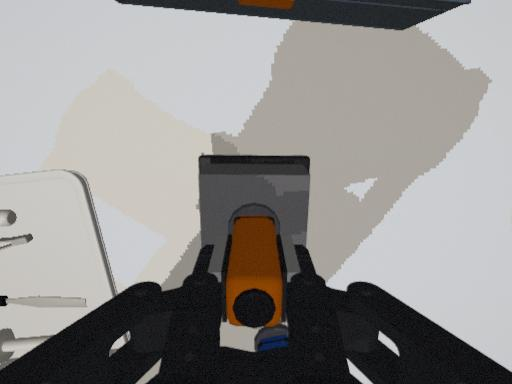

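The driver is held (opening 21.7 mm). Lift it, then look at the boom from the wrist.

```bash
python3 - <<'E'
from h import *
print(mv([.4764,-.2821,.29],down(-94.2)),mv([.55,-.04,.29],down(-94.2)))
E
```

```text
(array([  0.072,   0.078, -21.815]), array([ 0.041, -0.041,  0.008])) (array([  5.657, -24.602, -21.883]), array([ 0.041, -0.041,  0.008]))
```

>>> apply_moves:
  rows:
    - [0, 0, -1, 0, 0, 0]
    - [0, 0, -3, 0, 0, 0]
    - [0, 0, -6, 0, 0, 0]
    - [0, 0, -10, 0, 0, 0]
    - [0, 0, -14, 0, 0, 0]
    - [0, 0, -18, 0, 0, 0]
    - [1, -4, -22, 0, 0, 0]
    - [2, -8, -22, 0, 0, 0]
    - [3, -12, -22, 0, 0, 0]
    - [4, -16, -22, 0, 0, 0]
    - [5, -20, -22, 0, 0, 0]
    - [5.7, -23, -22, 0, 0, 0]
    - [5.7, -24.6, -22, 0, 0, 0]
    - [5.7, -24.6, -22, 0, 0, 0]
    - [5.7, -24.6, -22, 0, 0, 0]

```text
t: 8.1
tool_pos: [0.55, -0.0406, 0.291]
tool_rot: [3.135, -0.114, 0.004]
contact_force: [-0.2, 0.5, -0.5]
opening: 0.0212
```

```bash
python3 - <<'E'
from h import *
from station import ctrl
o=ctrl.get_obs();print(o["opening"],o["q"].round(3))
w=snap("wrist",5); t=snap("top",5); s=snap("scene",5)
E
```

```text
0.02122849240135701 [-0.207 -0.154  1.713 -0.004  1.579  1.437]
```

View pics/wrist5.png

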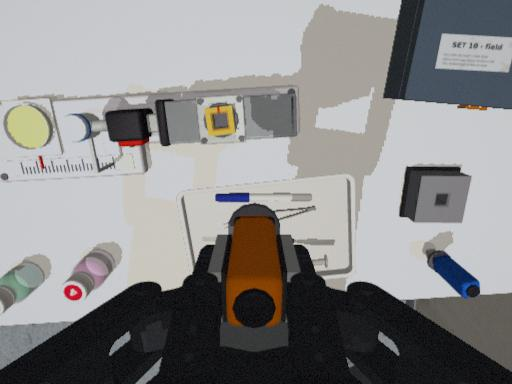

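View pics/scene5.png

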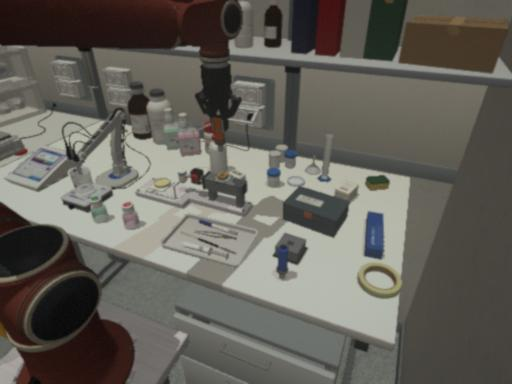

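This view shows the screw head at (220,121), the empty holder hole at (442,199), the red line at (42,162), the pointer near (98,165) and the grip block at (127,125). I'll take a second viewpoint.

>>> apply_moves:
  rows:
    - [1.5, -3, 0, 0, 0, 0]
    - [3, -6, 0, 0, 0, 0]
    - [3, -6, 0, 0, 0, 0]
    - [3, -6, 0, 0, 0, 0]

```text
t: 8.65
tool_pos: [0.5845, 0.0157, 0.2908]
tool_rot: [3.135, -0.117, 0.004]
contact_force: [0.2, 0.0, -0.4]
opening: 0.0213
```

```bash
python3 - <<'E'
from h import *
a=load("pics/wrist5.npz"); b=snap("wrist",6)
crop(a,145,80,305,160,5,"pics/a.png")
print(proj(a,[.602,-.014,.121]),proj(b,[.602,-.014,.121]))
u,v=proj(b,[.602,-.014,.121])[0].astype(int)
crop(b,u-70,v-40,u+70,v+40,5,"pics/b.png"); print(u,v)
E
```

```text
[[222.00986426 120.99804244]] [[282.65517451 152.46064582]]
282 152
```

View pics/a.png

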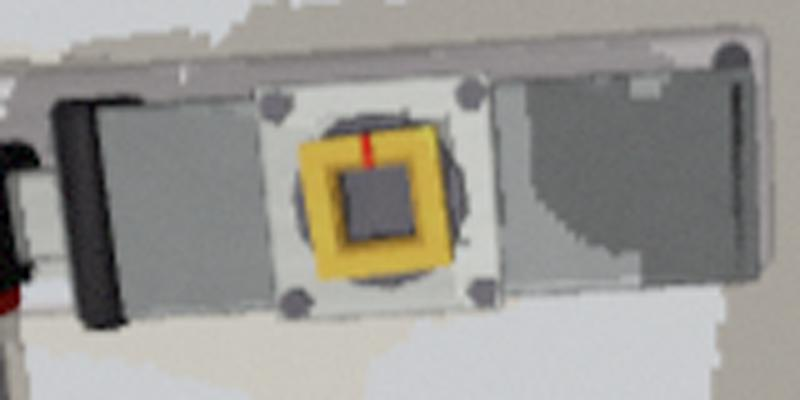

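View pics/b.png

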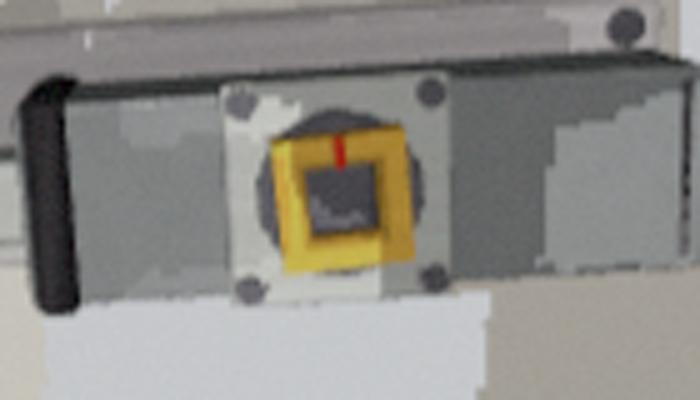

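View pics/wrist6.png

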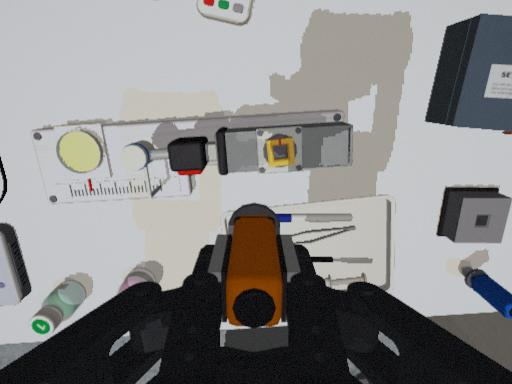

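```bash
cat > m.py <<'E'
from h import *
def sq(d,c,r=30):
    hsv=cv2.cvtColor(d["color"],cv2.COLOR_BGR2HSV); m=cv2.inRange(hsv,(15,110,80),(35,255,255))|cv2.inRange(hsv,(0,150,80),(10,255,255))
    k=np.zeros_like(m); u,v=map(int,c); k[v-r:v+r,u-r:u+r]=m[v-r:v+r,u-r:u+r]
    cn=max(cv2.findContours(k,0,1)[0],key=cv2.contourArea); return cv2.minAreaRect(cn)
E
python3 - <<'E'
from m import *
a=load("pics/wrist5.npz"); b=load("pics/wrist6.npz")
P={}
for n,d,c in(("a",a,(220,121)),("b",b,(282,152))):
    r=sq(d,c); bp=cv2.boxPoints(r); W=np.array([onz(d,p,.121)[:2] for p in bp])
    print(n,np.round(r[0],1),W.mean(0).round(4),[(round(np.linalg.norm(e),4),round(np.degrees(np.arctan2(e[1],e[0]))%90,1)) for e in np.roll(W,-1,0)-W]); P[n]=r[0]
print("tri",tri([(a,P["a"]),(b,P["b"])]))
ca=[(145+u/5-.4,80+v/5-.4) for u,v in[(300,145),(437,128),(453,262),(318,280)]]
cb=[(212+u/5-.4,112+v/5-.4) for u,v in[(272,140),(404,127),(414,262),(285,272)]]
T=[]
for d,c in((a,ca),(b,cb)):
    W=np.array([onz(d,p,.121)[:2] for p in c]);print(W.mean(0).round(4),[(round(np.linalg.norm(e),4),round(np.degrees(np.arctan2(e[1],e[0]))%90,1)) for e in np.roll(W,-1,0)-W])
X=np.array([tri([(a,p),(b,q)])[0] for p,q in zip(ca,cb)]);print(X.round(4).tolist(),X.mean(0))
# holder hole
for n,d,c in(("a",a,(442,199)),("b",b,(482,220))):
    u,v=c; im=d["color"][v-10:v+11,u-10:u+11].max(2).astype(int); 
    k=(im<45).astype(np.uint8); nl,l,s,ce=cv2.connectedComponentsWithStats(k); j=1+np.argmax(s[1:,4]); print(n,s[j],ce[j]+[u-10,v-10],onz(d,ce[j]+[u-10,v-10],.036))
# driver disc in wrist5
for f in("4","5","6"):
    d=load(f"pics/wrist{f}.npz"); g=d["color"].max(2); k=(g[285:330,225:285]<40).astype(np.uint8); nl,l,s,ce=cv2.connectedComponentsWithStats(k); print(f,[(s[j].tolist(),ce[j]+[225,285]) for j in range(1,nl) if s[j,4]>150])
crop(a,425,160,475,230,8,"pics/c.png")
E
```

```text
a [219.8 120.3] [ 0.6027 -0.0119] [(np.float64(0.0263), np.float64(3.2)), (np.float64(0.0265), np.float64(2.6)), (np.float64(0.027), np.float64(3.3)), (np.float64(0.0266), np.float64(1.2))]
b [280.5 151.4] [ 0.603  -0.0119] [(np.float64(0.0262), np.float64(2.8)), (np.float64(0.0267), np.float64(4.8)), (np.float64(0.0268), np.float64(3.0)), (np.float64(0.0268), np.float64(3.5))]
tri (array([ 0.60289834, -0.01192932,  0.12017634]), [np.float64(0.14713008368309555), np.float64(0.143072863317904)])
[ 0.6026 -0.0121] [(np.float64(0.026), np.float64(2.7)), (np.float64(0.0251), np.float64(1.8)), (np.float64(0.0263), np.float64(3.3)), (np.float64(0.0254), np.float64(1.2))]
[ 0.6028 -0.0118] [(np.float64(0.0256), np.float64(1.3)), (np.float64(0.0267), np.float64(2.0)), (np.float64(0.0256), np.float64(0.2)), (np.float64(0.0262), np.float64(2.0))]
[[0.6148, 0.0016, 0.117], [0.6157, -0.0246, 0.1168], [0.5903, -0.0253, 0.1215], [0.5893, 0.0006, 0.1207]] [ 0.60254054 -0.01192286  0.11901726]
a [ 8 12  1  1  1] [440. 201.] [ 0.47343701 -0.27894838  0.036     ]
b [5 9 5 3 6] [478.83333333 220.16666667] [ 0.47639446 -0.27651261  0.036     ]
4 [([8, 4, 42, 38, 1235], array([253.72307692, 307.72469636]))]
5 [([8, 4, 42, 39, 1251], array([253.74180655, 307.89128697]))]
6 [([8, 4, 42, 39, 1240], array([253.73145161, 307.73629032]))]
```

View pics/c.png

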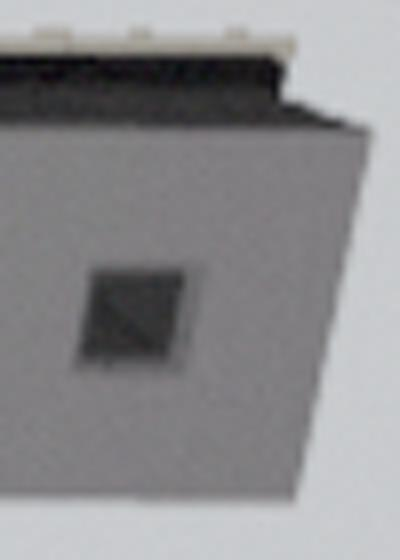

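```bash
python3 - <<'E'
from h import *
a=load("pics/wrist5.npz"); b=load("pics/wrist6.npz")
print("hole",onz(a,(442.1,199.0),.036))
# disc: threshold inside orange hull
for f,tcp in(("4",(.4764,-.2821,.0718)),("5",(.55,-.0406,.291)),("6",(.5845,.0157,.2908))):
    d=load(f"pics/wrist{f}.npz"); g=d["color"].max(2); 
    m=cv2.inRange(cv2.cvtColor(d["color"],cv2.COLOR_BGR2HSV),(3,120,40),(20,255,255)); cn=max(cv2.findContours(m,0,1)[0],key=cv2.contourArea); h=cv2.boundingRect(cn)
    k=np.zeros_like(m); cv2.drawContours(k,[cv2.convexHull(cn)],-1,255,-1); k=cv2.erode(k,np.ones((3,3)))
    dk=((g<45)&(k>0)).astype(np.uint8); nl,l,s,ce=cv2.connectedComponentsWithStats(dk); j=1+np.argmax(s[1:,4])
    print(f,h,s[j],ce[j], (onz(d,ce[j],tcp[2]+.0402)-tcp).round(4))
crop(b,200,200,310,350,5,"pics/d.png")
E
```

```text
hole [ 0.47600766 -0.2814239   0.036     ]
4 (225, 215, 58, 112) [ 233  289   42   37 1222] [253.71031097 307.49345336] [-0.002   0.0009  0.0402]
5 (225, 215, 58, 112) [ 233  289   42   37 1233] [253.69343066 307.59042985] [-0.002   0.001   0.0402]
6 (225, 215, 58, 111) [ 233  289   42   36 1212] [253.68811881 307.28877888] [-0.0019  0.0009  0.0402]
```

View pics/d.png

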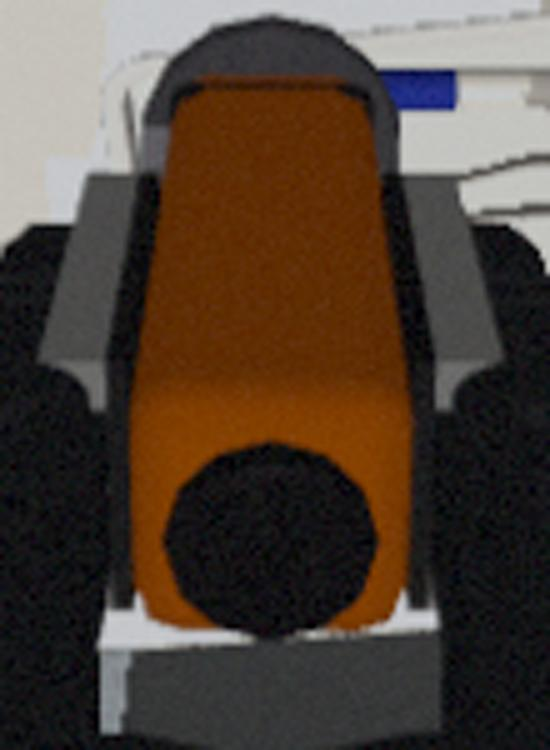

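The driver axis sits about (-1.5,+1.0) mm from the TCP and the tip about 60 mm below it. The socket is at (0.6028,-0.0119) with its sides at about 2.3°. I'll hover above the socket first.

```bash
python3 - <<'E'
from h import *
print(mv([.6044,-.0127,.192],down(-87.7)))
E
```

```text
(array([2.183, 2.6  , 9.904]), array([ 0.053, -0.03 , -1.324]))
```

>>> apply_moves:
  rows:
    - [1, 1.3, 0, 0.05, 0, -0.6]
    - [2.2, 2.6, 2, 0.05, 0, -1.3]
    - [2.2, 2.6, 5, 0.05, 0, -1.3]
    - [2.2, 2.6, 8, 0.05, 0, -1.3]
    - [2.2, 2.6, 9.9, 0.05, 0, -1.3]
    - [2.2, 2.6, 9.9, 0.05, 0, -1.3]
    - [2.2, 2.6, 9.9, 0.05, 0, -1.3]

```text
t: 9.4
tool_pos: [0.6044, -0.0136, 0.1925]
tool_rot: [3.141, 0.058, 0.004]
contact_force: [0.1, -0.5, 0.4]
opening: 0.0216
```

```bash
python3 - <<'E'
from h import *
print(mv([.6044,-.0127,.192],down(-87.7)))
t=snap("top",7); s=snap("scene",7); w=snap("wrist",7)
u,v=proj(s,[.603,-.012,.13])[0].astype(int); crop(s,u-40,v-50,u+40,v+30,8,"pics/s7.png"); print(u,v)
print("tip,sock in scene crop",[(p-[u-40,v-50]+.5)*8 for p in proj(s,[[.6028,-.0119,.132],[.6028,-.0119,.121]])])
E
```

```text
(array([ 0.005, -0.091,  0.047]), array([ 0.007, -0.029, -0.038]))
222 170
tip,sock in scene crop [array([326.02735674, 405.76390725]), array([327.46543508, 430.31913555])]
```

View pics/s7.png

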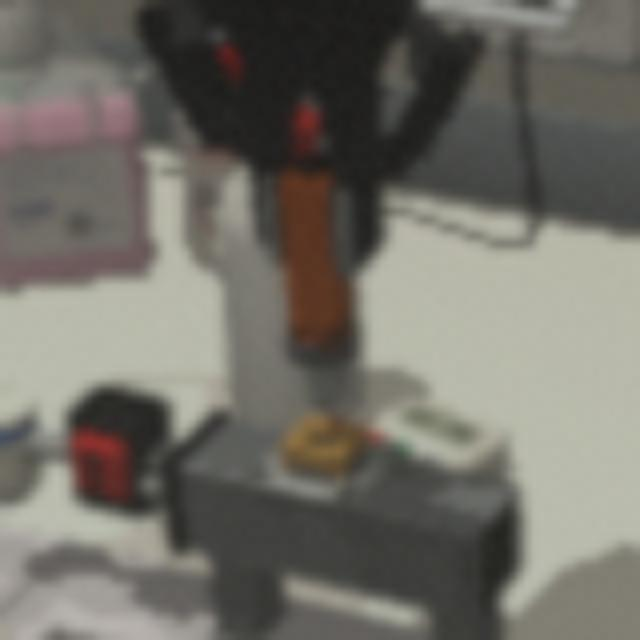

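View pics/wrist7.png

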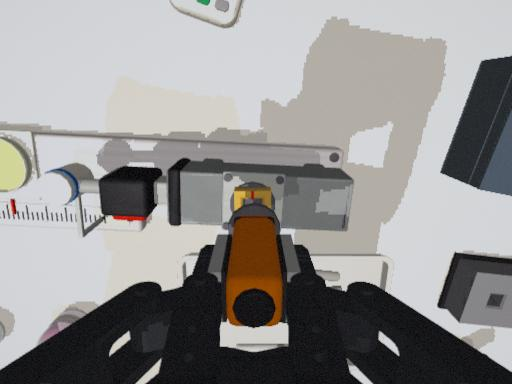

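The scene and wrist views both put the bit about 1 mm too far toward -y, and so does the measured pose. I'll correct by 0.9 mm and go down gently.

>>> apply_moves:
  rows:
    - [0, -0.09, 0, 0, 0, 0]
    - [0, -0.09, 0.3, 0, 0, 0]
    - [0, -0.09, 0.6, 0, 0, 0]
    - [0, -0.09, 0.9, 0, 0, 0]
    - [0, -0.09, 1.2, 0, 0, 0]
    - [0, -0.09, 1.2, 0, 0, 0]

```text
t: 10.15
tool_pos: [0.6051, -0.0122, 0.1814]
tool_rot: [3.14, 0.059, 0.007]
contact_force: [-0.4, -0.0, -0.7]
opening: 0.0211
```

>>> apply_moves:
  rows:
    - [-0.05, 0, 0.3, 0, 0, 0]
    - [-0.05, 0, 0.6, 0, 0, 0]
    - [-0.05, 0, 0.8, 0, 0, 0]
    - [-0.05, 0, 0.8, 0, 0, 0]
    - [-0.05, 0, 0.8, 0, 0, 0]

```text
t: 10.65
tool_pos: [0.6044, -0.0122, 0.1732]
tool_rot: [3.14, 0.059, 0.006]
contact_force: [-0.6, -0.3, -0.8]
opening: 0.0213
```

```bash
python3 - <<'E'
from h import *
from station import ctrl
o=ctrl.get_obs();print({k:np.round(o[k],4) for k in("q","tool_pos","contact_force","wrist_torque","opening")})
s=snap("scene",8);w=snap("wrist",8)
u,v=222,170;crop(s,u-40,v-50,u+40,v+30,8,"pics/s8.png")
crop(w,160,140,360,340,3.5,"pics/w8.png")
E
```

```text
{'q': array([-1.4320e-01,  4.4300e-02,  1.7203e+00, -1.0000e-04,  1.3732e+00,
        1.3899e+00]), 'tool_pos': array([ 0.6044, -0.0122,  0.1732]), 'contact_force': array([-0.552 , -0.2695, -0.8133]), 'wrist_torque': array([-0.019 ,  0.2369,  0.0444]), 'opening': np.float64(0.0213)}
```

View pics/s8.png

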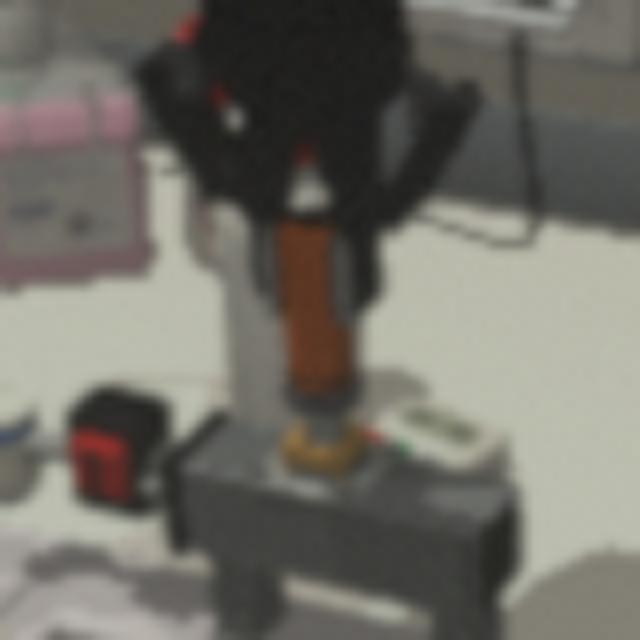

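View pics/w8.png

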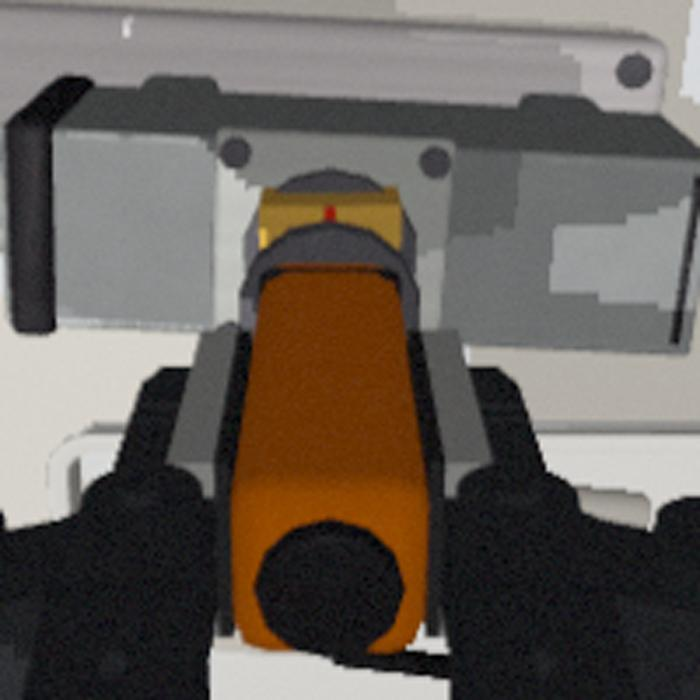

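The bit is about 8 mm into the socket with no force. Next I turn anticlockwise (tool -z) about the driver's axis, starting with 50°.

>>> apply_moves:
  rows:
    - [0, 0, 0.1, 0, 0, 0]
    - [0, -0.02, 0.1, 0, 0, -1]
    - [0, -0.03, 0.1, 0, 0, -2]
    - [0, -0.04, 0.1, 0, 0, -3]
    - [0, -0.05, 0.1, 0, 0, -4]
    - [0, -0.07, 0.1, 0, 0, -5]
    - [0, -0.08, 0.1, 0, 0, -6]
    - [0, -0.09, 0.1, 0, 0, -7]
    - [-0.01, -0.11, 0.1, 0, 0, -8]
    - [-0.02, -0.12, 0.1, 0, 0, -9]
    - [-0.02, -0.13, 0.1, 0, 0, -10]
    - [-0.02, -0.13, 0.1, 0, 0, -10]

```text
t: 11.95
tool_pos: [0.6032, -0.0109, 0.172]
tool_rot: [2.821, 1.38, 0.001]
contact_force: [-5.1, -0.7, 1.9]
opening: 0.0214
```

```bash
python3 - <<'E'
from h import *
from station import ctrl
o=ctrl.get_obs();print({k:np.round(o[k],4) for k in("q","tool_pos","tool_rot","contact_force","wrist_torque","opening")})
y=Rn.from_rotvec(o["tool_rot"]).as_matrix()[:,1];print(np.degrees(np.arctan2(y[1],y[0])))
w=snap("wrist",9);crop(w,160,140,360,340,3.5,"pics/w9.png")
E
```

```text
{'q': array([-1.4120e-01,  4.4100e-02,  1.7223e+00, -5.0000e-04,  1.3741e+00,
        5.1950e-01]), 'tool_pos': array([ 0.6032, -0.0109,  0.172 ]), 'tool_rot': array([2.8209e+00, 1.3805e+00, 1.0000e-03]), 'contact_force': array([-5.0773, -0.6961,  1.9136]), 'wrist_torque': array([-0.0025,  1.0523, -0.0363]), 'opening': np.float64(0.0214)}
-37.84960334035579
```

View pics/w9.png

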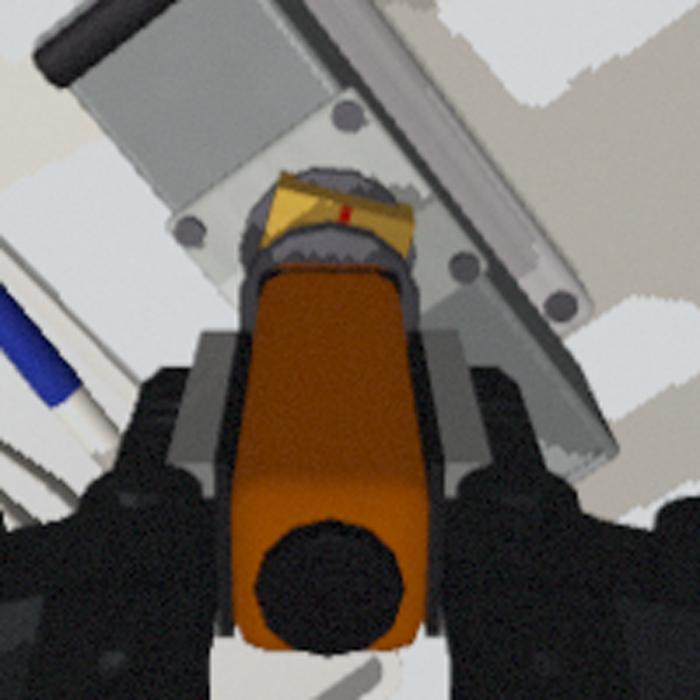

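The screw follows, lagging about 12°. There's 5 N sideways along -x, so I ease that and turn the rest to the stop.

>>> apply_moves:
  rows:
    - [-0.05, -0.06, 0, 0, 0, 0]
    - [-0.05, -0.08, 0, 0, 0, -1]
    - [-0.05, -0.09, 0, 0, 0, -2]
    - [-0.05, -0.1, 0, 0, 0, -3]
    - [-0.05, -0.11, 0, 0, 0, -4]
    - [-0.05, -0.13, 0, 0, 0, -5]
    - [-0.05, -0.14, 0, 0, 0, -5.5]
    - [-0.05, -0.14, 0, 0, 0, -6]
    - [-0.05, -0.14, 0, 0, 0, -6]

```text
t: 12.9
tool_pos: [0.602, -0.0105, 0.1721]
tool_rot: [2.37, 2.06, 0.001]
contact_force: [-2.5, -0.4, -0.3]
opening: 0.0215
```

```bash
python3 - <<'E'
from h import *
from station import ctrl
o=ctrl.get_obs();print({k:np.round(o[k],4) for k in("q","tool_pos","tool_rot","contact_force","wrist_torque","opening")})
y=Rn.from_rotvec(o["tool_rot"]).as_matrix()[:,1];print(np.degrees(np.arctan2(y[1],y[0])))
w=snap("wrist",10);crop(w,160,140,360,340,3.5,"pics/w10.png")
E
```

```text
{'q': array([-1.4080e-01,  4.0800e-02,  1.7257e+00, -5.0000e-04,  1.3733e+00,
       -1.0000e-03]), 'tool_pos': array([ 0.602 , -0.0105,  0.1721]), 'tool_rot': array([2.3698e+00, 2.0598e+00, 1.3000e-03]), 'contact_force': array([-2.4928, -0.4052, -0.294 ]), 'wrist_torque': array([-0.0703,  0.4923, -0.0858]), 'opening': np.float64(0.0215)}
-8.005182747054105
```

View pics/w10.png

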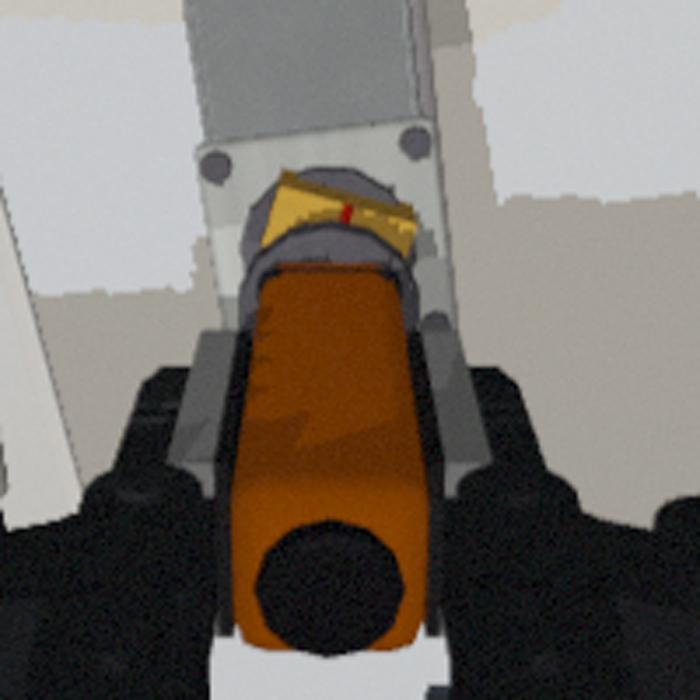

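By the image the screw is near 70°. I'll turn a little further and watch for the torque to rise at the stop.

>>> apply_moves:
  rows:
    - [-0.03, 0, 0, 0, 0, -0.5]
    - [-0.03, -0.02, 0, 0, 0, -1]
    - [-0.03, -0.02, 0, 0, 0, -1]
    - [-0.03, -0.02, 0, 0, 0, -1]

```text
t: 13.35
tool_pos: [0.6019, -0.0106, 0.1721]
tool_rot: [2.28, 2.159, 0.002]
contact_force: [-1.9, 1.0, -0.3]
opening: 0.0211
```

```bash
python3 - <<'E'
from h import *
from station import ctrl
o=ctrl.get_obs();print({k:np.round(o[k],4) for k in("q","tool_pos","tool_rot","contact_force","wrist_torque","opening")})
y=Rn.from_rotvec(o["tool_rot"]).as_matrix()[:,1];print(np.degrees(np.arctan2(y[1],y[0])))
w=snap("wrist",11);crop(w,160,140,360,340,3.5,"pics/w11.png")
E
```

```text
{'q': array([-1.4120e-01,  4.0300e-02,  1.7262e+00, -1.0000e-04,  1.3732e+00,
       -8.6500e-02]), 'tool_pos': array([ 0.6019, -0.0106,  0.1721]), 'tool_rot': array([2.2802e+00, 2.1588e+00, 1.7000e-03]), 'contact_force': array([-1.9092,  1.0371, -0.3008]), 'wrist_torque': array([ 0.0898,  0.5254, -0.0835]), 'opening': np.float64(0.0211)}
-3.132798850490603
```

View pics/w11.png

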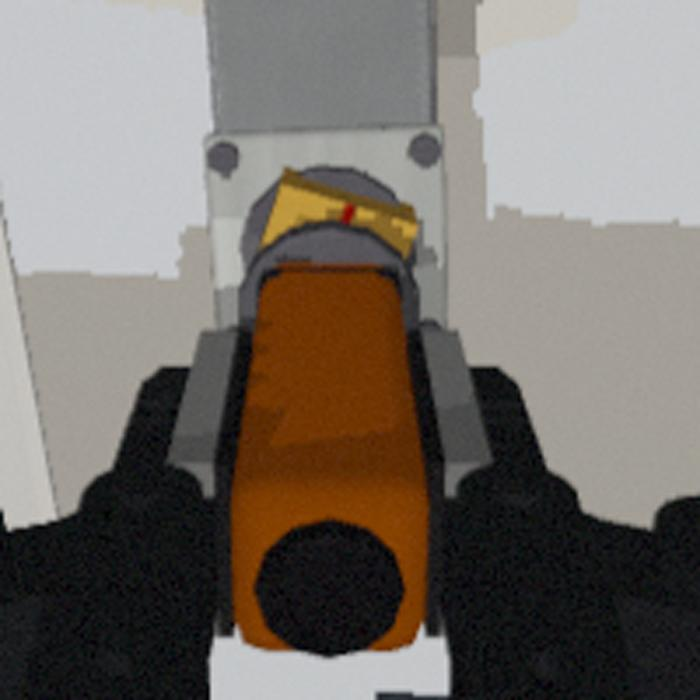

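```bash
python3 - <<'E'
from h import *
def ang(d,p,q,z):
    P,Q=[onz(d,(160+a/3.5-.4,140+b/3.5-.4),z) for a,b in(p,q)]; e=Q-P; return round(np.degrees(np.arctan2(e[1],e[0])),1),round(np.linalg.norm(e),4)
for f,e,pl in((9,((283,185),(410,213)),((172,222),(350,90))),(10,((283,187),(410,220)),((200,150),(430,122))),(11,((288,183),(412,218)),((205,139),(440,127)))):
    d=load(f"pics/wrist{f}.npz"); print(f,"head",ang(d,*e,.121),"plate",ang(d,*pl,.109))
E
```

```text
9 head (np.float64(-50.9), np.float64(0.0236)) plate (np.float64(-0.6), np.float64(0.043))
10 head (np.float64(-23.3), np.float64(0.0239)) plate (np.float64(-0.9), np.float64(0.0437))
11 head (np.float64(-19.7), np.float64(0.0234)) plate (np.float64(-0.1), np.float64(0.0444))
```

>>> apply_moves:
  rows:
    - [0, 0, 0, 0, 0, -0.6]
    - [0, 0, 0, 0, 0, -1.2]
    - [0, 0, 0, 0, 0, -1.2]
    - [0, 0, 0, 0, 0, -1.2]

```text
t: 13.8
tool_pos: [0.6017, -0.0106, 0.1721]
tool_rot: [2.166, 2.274, 0.001]
contact_force: [-2.9, 0.9, -1.3]
opening: 0.0212
```

```bash
python3 - <<'E'
from h import *
from station import ctrl
o=ctrl.get_obs();print({k:np.round(o[k],4) for k in("q","tool_pos","contact_force","wrist_torque","opening")})
y=Rn.from_rotvec(o["tool_rot"]).as_matrix()[:,1];print(np.degrees(np.arctan2(y[1],y[0])))
w=snap("wrist",12);crop(w,160,140,360,340,3.5,"pics/w12.png")
E
```

```text
{'q': array([-1.4120e-01,  4.0200e-02,  1.7263e+00, -1.0000e-04,  1.3735e+00,
       -1.8980e-01]), 'tool_pos': array([ 0.6017, -0.0106,  0.1721]), 'contact_force': array([-2.9099,  0.9218, -1.3479]), 'wrist_torque': array([ 0.0939,  0.6937, -0.0746]), 'opening': np.float64(0.0212)}
2.7865921528852726
```

View pics/w12.png

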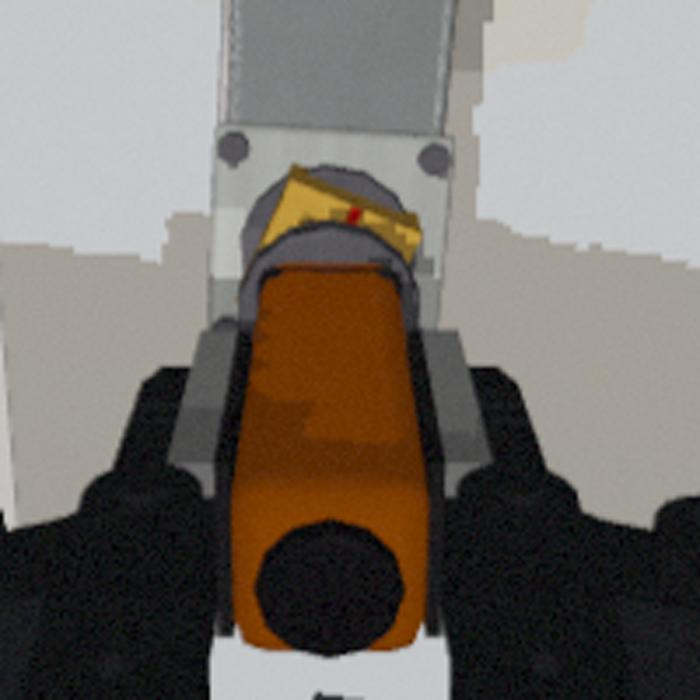

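```bash
python3 - <<'E'
from h import *
def ang(d,p,q,z):
    P,Q=[onz(d,(160+a/3.5-.4,140+b/3.5-.4),z) for a,b in(p,q)]; e=Q-P; return round(np.degrees(np.arctan2(e[1],e[0])),1),round(np.linalg.norm(e),4)
# auto: fit line to the upper boundary of yellow
for f in (8,9,10,11,12):
    d=load(f"pics/wrist{f}.npz");hsv=cv2.cvtColor(d["color"],cv2.COLOR_BGR2HSV); m=cv2.inRange(hsv,(15,100,60),(35,255,255))|cv2.inRange(hsv,(0,150,80),(10,255,255)); 
    k=np.zeros_like(m);k[180:215,225:290]=m[180:215,225:290]
    xs=[];ys=[]
    for u in range(225,290):
        c=np.nonzero(k[:,u])[0]
        if len(c)>2: xs.append(u);ys.append(c[0])
    xs=np.array(xs[3:-3]);ys=np.array(ys[3:-3])
    # upper boundary = far edge bottom (z~.109)
    p=np.polyfit(xs,ys,1); 
    for z in(.121,.109):
        P,Q=[onz(d,(u,np.polyval(p,u)),z) for u in(xs[0],xs[-1])]; e=Q-P; print(f,z,round(np.degrees(np.arctan2(e[1],e[0])),1),np.abs(ys-np.polyval(p,xs)).max().round(1),end=' | ')
    print()
# boom yaw from wrist5/6: dark beam screws manual: plate corner screws
a=load("pics/wrist5.npz");b=load("pics/wrist6.npz")
S=lambda u,v:(145+u/5-.4,80+v/5-.4); T=lambda u,v:(212+u/5-.4,112+v/5-.4)
for d,q in((a,[S(277,105),S(470,95),S(482,292),S(296,303)]),(b,[T(240,104),T(432,93),T(435,278),T(250,291)])):
    W=np.array([onz(d,p,.110)[:2] for p in q]);print(W.mean(0).round(4),[(round(np.linalg.norm(e),4),round((np.degrees(np.arctan2(e[1],e[0]))+45)%90-45,1)) for e in np.roll(W,-1,0)-W])
E
```

```text
8 0.121 -87.6 0.9 | 8 0.109 -87.6 0.9 | 
9 0.121 -52.1 4.7 | 9 0.109 -52.1 4.7 | 
10 0.121 -22.4 6.1 | 10 0.109 -22.4 6.1 | 
11 0.121 -17.9 7.3 | 11 0.109 -17.9 7.3 | 
12 0.121 -11.2 11.7 | 12 0.109 -11.2 11.7 | 
[ 0.6026 -0.0119] [(np.float64(0.0374), np.float64(-1.3)), (np.float64(0.038), np.float64(-1.3)), (np.float64(0.0374), np.float64(-0.8)), (np.float64(0.0383), np.float64(-1.2))]
[ 0.6025 -0.0118] [(np.float64(0.0382), np.float64(-1.0)), (np.float64(0.0376), np.float64(-1.1)), (np.float64(0.0381), np.float64(-0.2)), (np.float64(0.0382), np.float64(-0.9))]
```

The boom's yaw is about -1°, so a stop of 1.22 rad would put the head edge at about -21°. I measure about -20° and the lag is growing, so the screw is at its stop. I'll turn back within the idle range and lift out.

>>> apply_moves:
  rows:
    - [0, 0, 0, 0, 0, 1]
    - [0, 0, 0, 0, 0, 2]
    - [0, 0, 0, 0, 0, 3]
    - [0, 0, 0, 0, 0, 3]

```text
t: 14.25
tool_pos: [0.6023, -0.0106, 0.1722]
tool_rot: [2.443, 1.971, 0.004]
contact_force: [-1.3, -0.3, -1.4]
opening: 0.0213
```

```bash
python3 - <<'E'
from h import *
from station import ctrl
o=ctrl.get_obs();print({k:np.round(o[k],4) for k in("q","tool_pos","contact_force","wrist_torque","opening")})
w=snap("wrist",13);crop(w,160,140,360,340,3.5,"pics/w13.png")
E
```

```text
{'q': array([-0.1411,  0.0403,  1.7259,  0.    ,  1.372 ,  0.072 ]), 'tool_pos': array([ 0.6023, -0.0106,  0.1722]), 'contact_force': array([-1.2622, -0.2522, -1.4268]), 'wrist_torque': array([ 0.1017,  0.0813, -0.0338]), 'opening': np.float64(0.0213)}
```

View pics/w13.png

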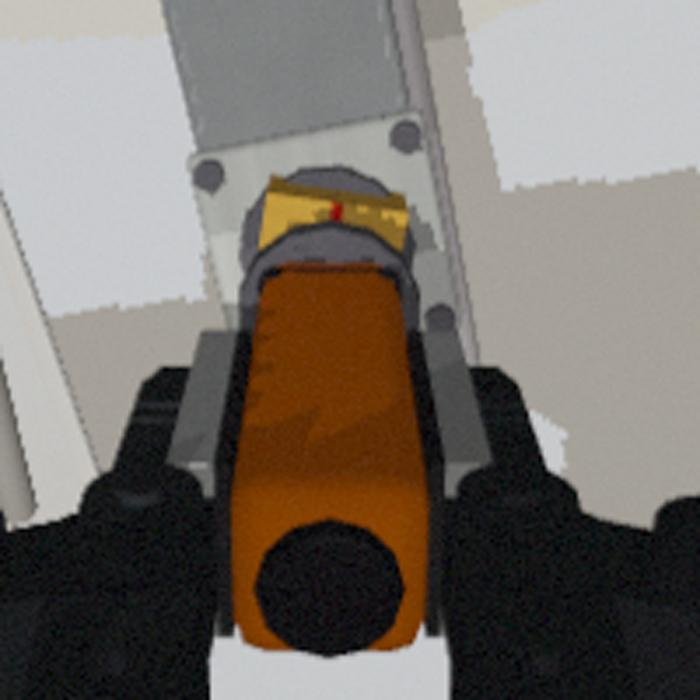

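The head edge is still at about -20° and the bit is free in the socket. Lift out.

>>> apply_moves:
  rows:
    - [0, 0, -0.5, 0, 0, 0]
    - [0, 0, -1, 0, 0, 0]
    - [0, 0, -2, 0, 0, 0]
    - [0, 0, -4, 0, 0, 0]
    - [0, 0, -7, 0, 0, 0]
    - [0, 0, -10, 0, 0, 0]
    - [0, 0, -10, 0, 0, 0]

```text
t: 15.0
tool_pos: [0.6047, -0.011, 0.2797]
tool_rot: [2.435, 1.968, 0.016]
contact_force: [-0.0, -0.5, -0.1]
opening: 0.0211
```

```bash
python3 - <<'E'
from m import *
from station import ctrl
o=ctrl.get_obs();print({k:np.round(o[k],4) for k in("q","tool_pos","tool_rot","contact_force")})
w=snap("wrist",14);u,v=proj(w,[.6028,-.0119,.121])[0];print(u,v)
t=snap("top",14);u2,v2=map(int,proj(t,[.6028,-.0119,.121])[0]);crop(t,u2-40,v2-30,u2+40,v2+30,8,"pics/t14.png")
print(mv([.4764,-.2821,.25],down(-94.2)),mv([.4764,-.2821,.0718],down(-94.2)))
E
```

```text
{'q': array([-1.4110e-01, -2.8700e-02,  1.6149e+00, -1.0000e-04,  1.5406e+00,
        7.0000e-02]), 'tool_pos': array([ 0.6047, -0.011 ,  0.2797]), 'tool_rot': array([2.4346, 1.9681, 0.0158]), 'contact_force': array([-0.0115, -0.5039, -0.0731])}
248.75853901454713 175.86402610298938
(array([-29.185,  -6.659,   2.337]), array([ 0.055, -0.054, 16.419])) (array([-29.192,  -6.77 ,  20.157]), array([ 0.055, -0.054, 16.419]))
```

View pics/wrist14.png

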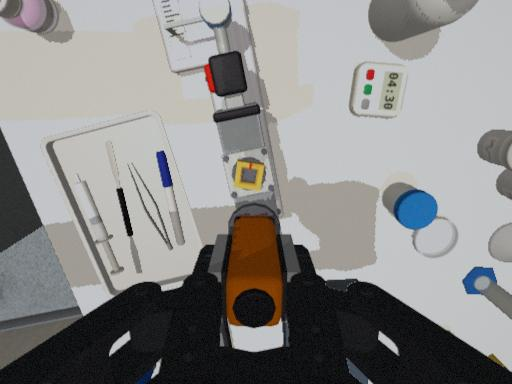

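The driver is clear and the screw head shows at (249,176). I'll check its angle and move over the holder.

```bash
python3 - <<'E'
from m import *
w=load("pics/wrist14.npz");r=sq(w,(249,176),22);W=np.array([onz(w,p,.121)[:2] for p in cv2.boxPoints(r)]);print(r[0],W.mean(0).round(4),[(round(np.linalg.norm(e),4),round(np.degrees(np.arctan2(e[1],e[0]))%90,1)) for e in np.roll(W,-1,0)-W])
E
```

```text
(248.6724395751953, 175.06898498535156) [ 0.6029 -0.0113] [(np.float64(0.0272), np.float64(69.4)), (np.float64(0.026), np.float64(69.8)), (np.float64(0.0274), np.float64(70.8)), (np.float64(0.0266), np.float64(69.6))]
```

>>> apply_moves:
  rows:
    - [0, 0, 0, 0, 0, 1.6]
    - [-3, -1, 0, 0, 0, 3.2]
    - [-6, -2, 0, 0, 0, 4.8]
    - [-10, -3, 0, 0, 0, 6.4]
    - [-14, -4, 0, 0, 0, 8]
    - [-18, -5, 0, 0, 0, 9.6]
    - [-22, -6, 0, 0, 0, 11.2]
    - [-26, -6.6, 0, 0, 0, 12.8]
    - [-29.2, -6.6, 1, 0, 0, 14.4]
    - [-29.2, -6.6, 2.3, 0, 0, 16]
    - [-29.2, -6.6, 5, 0, 0, 16.4]
    - [-29.2, -6.6, 8, 0, 0, 16.4]
    - [-29.2, -6.6, 10, 0, 0, 16.4]
    - [-29.2, -6.6, 10, 0, 0, 16.4]
    - [-29.2, -6.6, 10, 0, 0, 16.4]

```text
t: 16.6
tool_pos: [0.4768, -0.282, 0.1723]
tool_rot: [-3.139, 0.112, -0.007]
contact_force: [0.2, -0.1, -0.5]
opening: 0.0215
```

```bash
python3 - <<'E'
from h import *
from station import ctrl
o=ctrl.get_obs();print({k:np.round(o[k],4) for k in("q","tool_pos","tool_rot","contact_force")})
print(mv([.4764,-.2821,.12],down(-94.2)),mv([.4764,-.2821,.0718],down(-94.2)))
w=snap("wrist",15);s=snap("scene",15);u,v=map(int,proj(s,[.475,-.281,.05])[0]);crop(s,u-40,v-60,u+40,v+20,8,"pics/s15.png");print(u,v)
E
```

```text
{'q': array([-0.67  , -0.0751,  1.8398,  0.0031,  1.3739,  0.9718]), 'tool_pos': array([ 0.4768, -0.282 ,  0.1723]), 'tool_rot': array([-3.1389,  0.1123, -0.0066]), 'contact_force': array([ 0.1553, -0.0829, -0.4804])}
(array([-0.064,  0.019,  5.228]), array([-0.01 , -0.048,  0.02 ])) (array([-0.084,  0.023, 10.048]), array([-0.01 , -0.048,  0.02 ]))
290 237
```

View pics/wrist15.png

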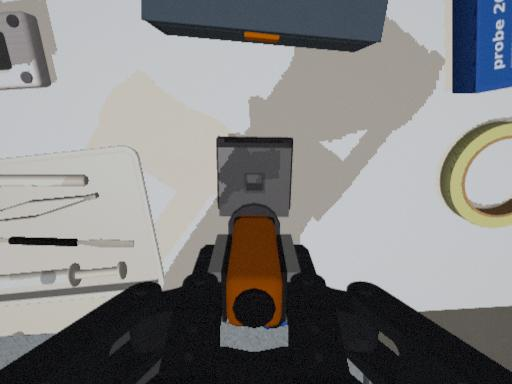

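View pics/s15.png

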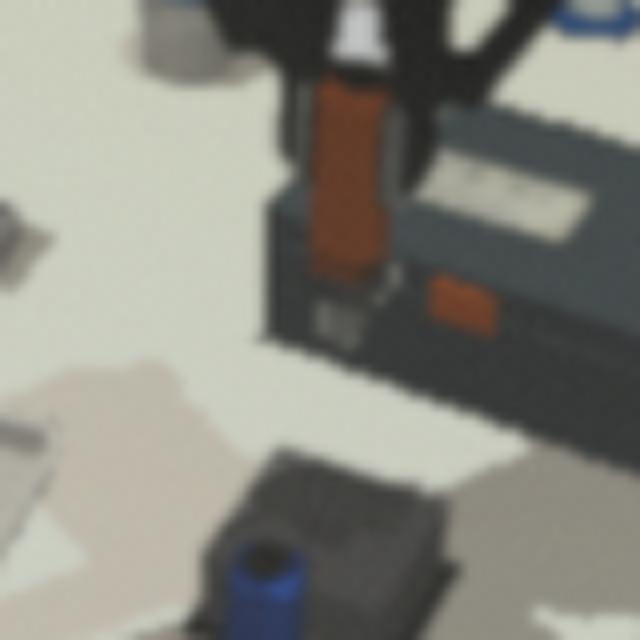

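The screw stands at about 70.9° relative to the boom, which is 1.22 rad and so at its stop. The wrist view shows the hole at (254,181), in line with the driver. Descend.

>>> apply_moves:
  rows:
    - [-0.08, 0.02, 2, 0, -0.05, 0]
    - [-0.08, 0.02, 4, 0, -0.05, 0]
    - [-0.08, 0.02, 6, 0, -0.05, 0]
    - [-0.08, 0.02, 7, 0, -0.05, 0]
    - [-0.08, 0.02, 7, 0, -0.05, 0]
    - [-0.08, 0.02, 7, 0, -0.05, 0]

```text
t: 17.3
tool_pos: [0.4784, -0.2837, 0.106]
tool_rot: [3.137, -0.112, 0.008]
contact_force: [-0.0, 0.1, 0.3]
opening: 0.0215
```

```bash
python3 - <<'E'
from h import *
from station import ctrl
o=ctrl.get_obs();print({k:np.round(o[k],4) for k in("tool_pos","contact_force")})
print(mv([.4764,-.2821,.0718],down(-94.2)))
E
```

```text
{'tool_pos': array([ 0.4784, -0.2837,  0.106 ]), 'contact_force': array([-0.0169,  0.0769,  0.3485])}
(array([-0.228, -0.152,  3.418]), array([ 0.031, -0.057,  0.02 ]))
```

>>> apply_moves:
  rows:
    - [-0.22, -0.15, 0.3, 0, 0, 0]
    - [-0.22, -0.15, 0.5, 0, 0, 0]
    - [-0.22, -0.15, 0.5, 0, 0, 0]
    - [-0.22, -0.15, 0.5, 0, 0, 0]

```text
t: 17.7
tool_pos: [0.4764, -0.2821, 0.1013]
tool_rot: [3.136, -0.112, 0.008]
contact_force: [0.0, 0.2, -1.3]
opening: 0.0211
```

```bash
python3 - <<'E'
from h import *
from station import ctrl
o=ctrl.get_obs();print({k:np.round(o[k],4) for k in("tool_pos","contact_force")})
print(mv([.4764,-.2821,.0718],down(-94.2)))
w=snap("wrist",16); s=snap("scene",16);crop(s,250,177,330,257,8,"pics/s16.png");crop(w,160,120,360,340,3.5,"pics/w16.png")
E
```

```text
{'tool_pos': array([ 0.4764, -0.2821,  0.1013]), 'contact_force': array([ 0.0053,  0.1999, -1.2885])}
(array([-0.02 , -0.008,  2.947]), array([ 0.033, -0.062,  0.021]))
```

View pics/w16.png

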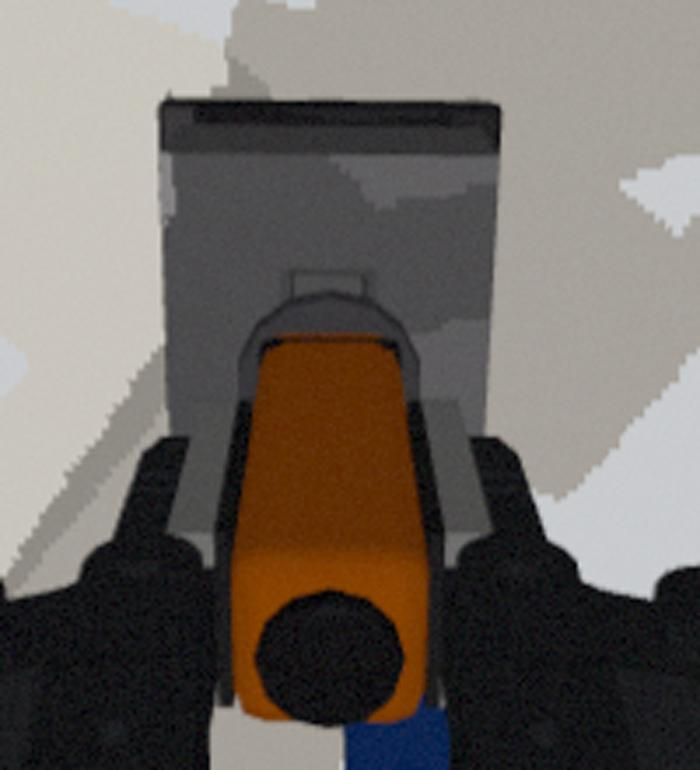

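View pics/s16.png

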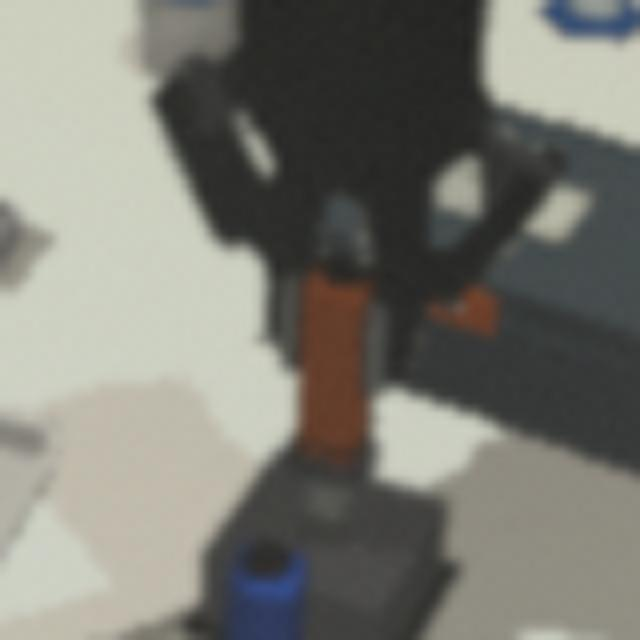

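The hole edges run (290–366) in the crop, centred at 328, and the collar is centred at 330, so it is aligned. Insert.

>>> apply_moves:
  rows:
    - [0, 0, 0.4, 0, 0, 0]
    - [0, 0, 0.8, 0, 0, 0]
    - [0, 0, 1.2, 0, 0, 0]
    - [0, 0, 1.2, 0, 0, 0]

```text
t: 18.2
tool_pos: [0.4759, -0.2817, 0.088]
tool_rot: [3.138, -0.112, 0.006]
contact_force: [0.8, 0.5, -0.5]
opening: 0.0216
```

>>> apply_moves:
  rows:
    - [0.02, 0, 0.4, 0, 0, 0]
    - [0.02, 0, 0.8, 0, 0, 0]
    - [0.02, 0, 1.2, 0, 0, 0]
    - [0.02, 0, 1.5, 0, 0, 0]
    - [0.02, 0, 1.6, 0, 0, 0]
    - [0.02, 0, 1.6, 0, 0, 0]

```text
t: 18.8
tool_pos: [0.4762, -0.2818, 0.072]
tool_rot: [3.138, -0.112, 0.006]
contact_force: [0.2, -0.3, -0.8]
opening: 0.0211
```

It is fully home with no force. Release.

>>> apply_moves:
  rows:
    - [0, 0, 0, 0, 0, 0]
    - [0, 0, 0, 0, 0, 0]
    - [0, 0, 0, 0, 0, 0]
    - [0, 0, 0, 0, 0, 0]
    - [0, 0, 0, 0, 0, 0]
    - [0, 0, 0, 0, 0, 0]
    - [0, 0, 0, 0, 0, 0]
  grip: 0

```text
t: 19.5
tool_pos: [0.4762, -0.2817, 0.072]
tool_rot: [3.138, -0.112, 0.006]
contact_force: [-0.1, -1.2, -0.0]
opening: 0.0853
```

>>> apply_moves:
  rows:
    - [0, 0, -1, 0, 0, 0]
    - [0, 0, -3, 0, 0, 0]
    - [0, 0, -6, 0, 0, 0]
    - [0, 0, -10, 0, 0, 0]
    - [0, 0, -15, 0, 0, 0]
    - [0, 0, -18, 0, 0, 0]
    - [0, 0, -18, 0, 0, 0]

```text
t: 20.2
tool_pos: [0.4779, -0.2832, 0.26]
tool_rot: [3.13, -0.112, 0.021]
contact_force: [-0.1, 0.1, -0.3]
opening: 0.0855
```

```bash
python3 - <<'E'
from h import *
from station import ctrl
o=ctrl.get_obs();print({k:np.round(o[k],4) for k in("q","tool_pos","tool_rot","opening")})
w=snap("wrist",17);s=snap("scene",17);crop(s,250,177,330,277,6,"pics/s17.png");
E
```

```text
{'q': array([-6.6920e-01, -1.4000e-01,  1.7521e+00,  6.0000e-04,  1.5130e+00,
        9.7290e-01]), 'tool_pos': array([ 0.4779, -0.2832,  0.26  ]), 'tool_rot': array([ 3.1302, -0.1118,  0.0215]), 'opening': np.float64(0.0855)}
```

View pics/wrist17.png

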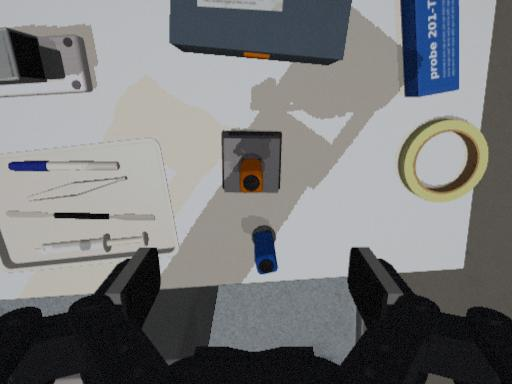

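View pics/s17.png

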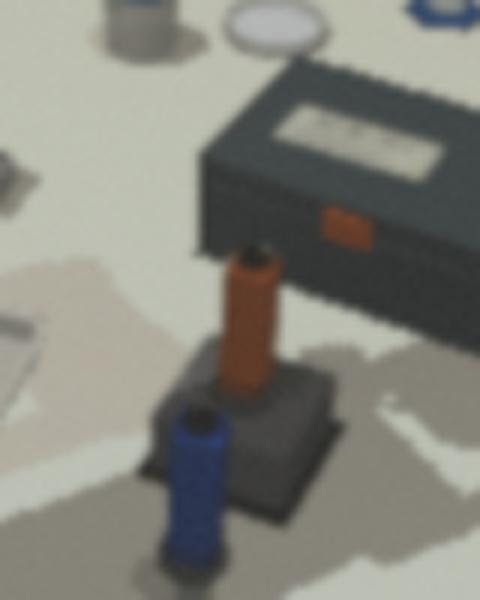

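The driver stands in its holder with its disc at (251,183), upright in both views. Next I measure the grip block, pointer and red line from the two earlier wrist views.

```bash
python3 - <<'E'
from h import *
a=load("pics/wrist5.npz");b=load("pics/wrist6.npz")
crop(a,20,95,160,185,5.5,"pics/a.png");crop(b,60,125,220,215,5,"pics/b.png")
E
```

```text
(no output)
```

View pics/a.png

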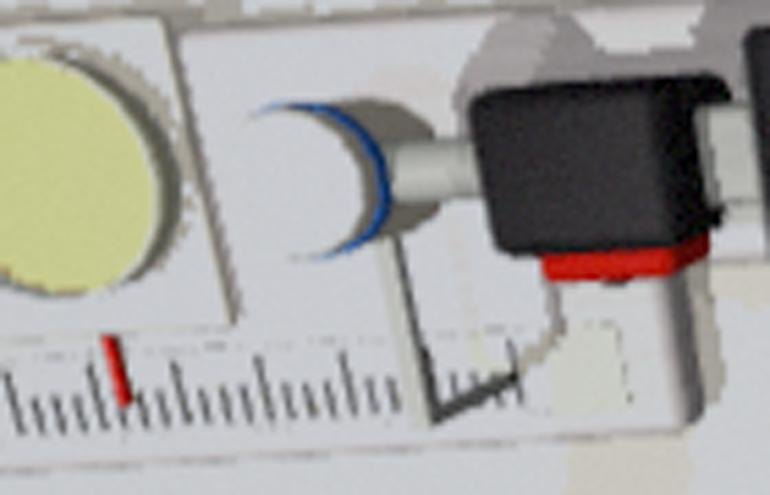

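View pics/b.png

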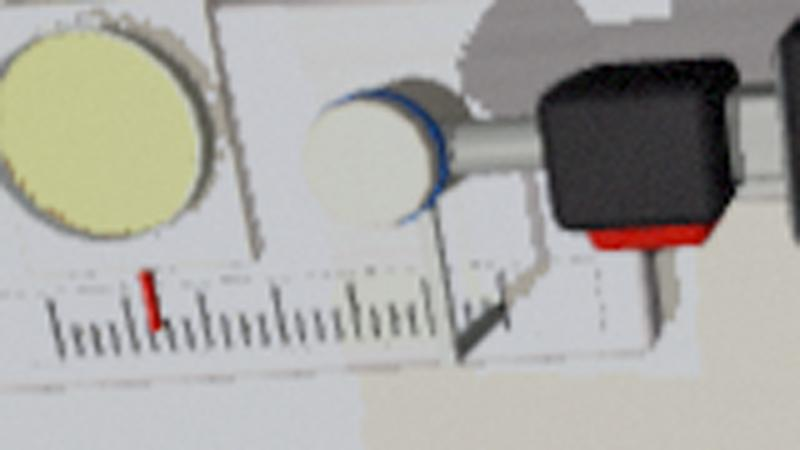

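```bash
python3 - <<'E'
from h import *
a=load("pics/wrist5.npz");b=load("pics/wrist6.npz")
A=lambda u,v:(20+u/5.5-.4,95+v/5.5-.4);B=lambda u,v:(60+u/5-.4,125+v/5-.4)
sc=np.array([.6027,-.0118]);y=np.array([np.sin(np.radians(1.0)),np.cos(np.radians(1.0))]);x=np.array([y[1],-y[0]])
f=lambda X:(round(float((X[:2]-sc)@x)*1e3,1),round(float((X[:2]-sc)@y)*1e3,1))
for n,p,q,z in[("blk backleft",(474,98),(543,95),.114),("blk frontleft",(500,250),(563,222),.114),("tip",(515,376),(502,308),.023),("wire corner",(433,421),(459,358),.08),("red mid",(116,370),(150,300),.023),("red top",(108,337),(145,272),.023),("red bot",(124,403),(155,328),.023)]:
    X,e=tri([(a,A(*p)),(b,B(*q))]); Z=[onz(a,A(*p),z),onz(b,B(*q),z)]
    print(n,X.round(4),np.round(e,2),"boom(rel screw)",f(X),"| onz",[f(k) for k in Z])
E
```

```text
blk backleft [0.6177 0.0991 0.1109] [0.02 0.02] boom(rel screw) (13.0, 111.1) | onz [(13.1, 109.8), (13.5, 110.3)]
blk frontleft [0.5914 0.0987 0.1126] [0.56 0.55] boom(rel screw) (-13.2, 110.3) | onz [(-13.5, 110.1), (-12.4, 109.7)]
tip [0.5517 0.1421 0.0226] [0.37 0.36] boom(rel screw) (-53.7, 153.0) | onz [(-53.2, 152.5), (-54.0, 153.1)]
wire corner [0.5521 0.1395 0.0697] [0.03 0.03] boom(rel screw) (-53.2, 150.4) | onz [(-51.1, 145.2), (-50.1, 146.8)]
red mid [0.5606 0.2342 0.0237] [0.08 0.08] boom(rel screw) (-46.4, 245.2) | onz [(-46.6, 245.8), (-46.4, 245.6)]
red top [0.5687 0.2328 0.0255] [0.05 0.05] boom(rel screw) (-38.3, 244.0) | onz [(-38.7, 245.8), (-38.8, 245.3)]
red bot [0.5524 0.2356 0.0219] [0.12 0.12] boom(rel screw) (-54.6, 246.5) | onz [(-54.5, 245.9), (-54.2, 245.8)]
```

The pointer starts at boom y=153 mm and the red line is at 245.5 mm (relative to the screw), so the pull is about 92.5 mm. The block centre is about (0.604,0.083). I'll check the tall bottle's clearance before going there.

```bash
python3 - <<'E'
from h import *
t=load("pics/top0.npz");s=load("pics/scene0.npz")
print("bottle cap",tri([(t,(179,132)),(s,(217,137))]))
for z in (0,.1,.2): print(onz(t,(182,146),z).round(3),onz(s,(219,172),z).round(3))
print(mv([.6043,.0827,.25],down(-1.0)),mv([.6043,.0827,.18],down(-1.0)))
E
```

```text
bottle cap (array([0.80171864, 0.1114155 , 0.14048122]), [np.float64(0.47961036774300203), np.float64(0.4693925607871609)])
[0.801 0.122 0.   ] [0.79  0.108 0.   ]
[0.765 0.104 0.1  ] [0.638 0.02  0.1  ]
[0.728 0.087 0.2  ] [ 0.486 -0.067  0.2  ]
(array([ 10.207, -37.257,   0.285]), array([  0.082,  -0.021, -18.619])) (array([ 10.167, -37.279,   7.285]), array([  0.082,  -0.021, -18.619]))
```

The bottle at x≈0.80 is well clear. Moving above the grip block.

>>> apply_moves:
  rows:
    - [1, -4, 0, 0.08, 0, -1.6]
    - [2, -8, 0, 0.08, 0, -3.2]
    - [3, -12, 0, 0.08, 0, -4.8]
    - [4, -16, 0, 0.08, 0, -6.4]
    - [5, -20, 0, 0.08, 0, -8]
    - [6, -24, 0, 0.08, 0, -9.6]
    - [7, -28, 0, 0.08, 0, -11.2]
    - [8, -32, 0, 0.08, 0, -12.8]
    - [9, -35, 0, 0.08, 0, -14.4]
    - [10.2, -37.3, 0, 0.08, 0, -16]
    - [10.2, -37.3, 1.5, 0.08, 0, -17.6]
    - [10.2, -37.3, 4, 0.08, 0, -18.6]
    - [10.2, -37.3, 4, 0.08, 0, -18.6]
    - [10.2, -37.3, 4, 0.08, 0, -18.6]

```text
t: 21.7
tool_pos: [0.6032, 0.0829, 0.2107]
tool_rot: [-2.243, -2.196, 0.002]
contact_force: [0.0, -0.4, -0.1]
opening: 0.0851
```

```bash
python3 - <<'E'
from h import *
from station import ctrl
o=ctrl.get_obs();print({k:np.round(o[k],4) for k in("q","tool_pos","tool_rot")})
print(mv([.6043,.0827,.14],down(-1.0)),mv([.6043,.0827,.074],down(-1.0)))
w=snap("wrist",18)
E
```

```text
{'q': array([1.4000e-02, 3.0100e-02, 1.6707e+00, 1.0000e-03, 1.4438e+00,
       3.4900e-02]), 'tool_pos': array([0.6032, 0.0829, 0.2107]), 'tool_rot': array([-2.2427, -2.196 ,  0.0023])}
(array([-0.027,  0.129,  7.074]), array([-0.035, -0.011, -0.041])) (array([-0.033,  0.149, 13.674]), array([-0.035, -0.011, -0.041]))
```

View pics/wrist18.png

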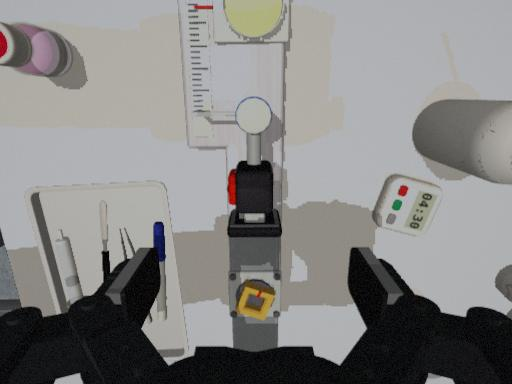

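The view shows the block top around (254,187), the red button on its left at (234,186), the red line at (203,8) and the pointer tip near (205,114). I'll check these against my targets.

```bash
python3 - <<'E'
from h import *
w=load("pics/wrist18.npz"); crop(w,180,0,300,220,3.5,"pics/w18.png")
print(proj(w,[[.6043,.0827,.114],[.6043-.015,.0827,.114],[.6043+.015,.0827,.114],[.6043,.0827+.018,.114],[.6043,.0827-.018,.114]]).round(1))
E
```

```text
[[254.4 193.7]
 [235.2 194.1]
 [273.7 193.4]
 [253.9 171.2]
 [254.9 215.3]]
```

View pics/w18.png

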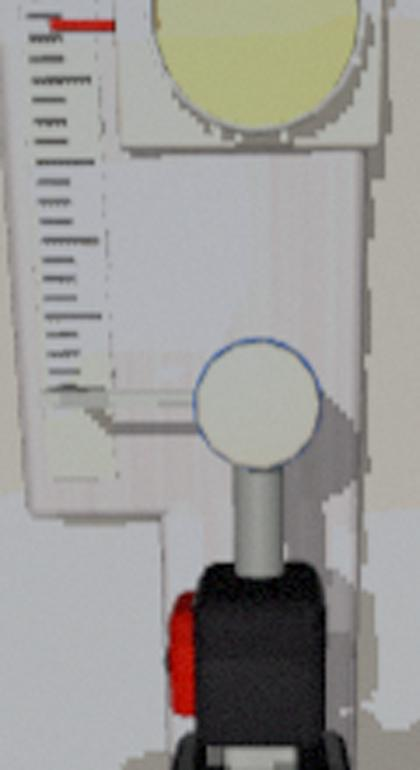

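The block matches the prediction. Descend round it.

>>> apply_moves:
  rows:
    - [-0.03, 0.14, 2, 0, 0, 0]
    - [-0.03, 0.14, 4, 0, 0, 0]
    - [-0.03, 0.14, 7, 0, 0, 0]
    - [-0.03, 0.14, 10, 0, 0, 0]
    - [-0.03, 0.14, 12.5, 0, 0, 0]
    - [-0.03, 0.14, 13.7, 0, 0, 0]
    - [-0.03, 0.14, 13.7, 0, 0, 0]
    - [-0.03, 0.14, 13.7, 0, 0, 0]

```text
t: 22.55
tool_pos: [0.6066, 0.0825, 0.0771]
tool_rot: [2.245, 2.197, 0.004]
contact_force: [0.3, -0.3, 0.7]
opening: 0.0855
```

```bash
python3 - <<'E'
from h import *
print(mv([.6043,.0827,.074],down(-1.0)))
w=snap("wrist",19)
E
```

```text
(array([ 0.01 , -0.231,  0.309]), array([ 0.026, -0.012, -0.046]))
```

View pics/wrist19.png

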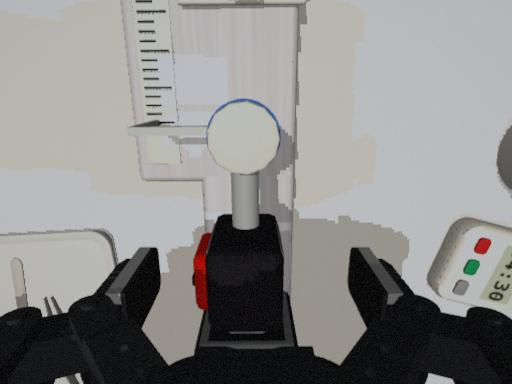

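>>> apply_moves:
  rows:
    - [0, -0.23, 0.3, 0, 0, 0]
    - [0, -0.23, 0.3, 0, 0, 0]
    - [0, -0.23, 0.3, 0, 0, 0]

```text
t: 22.9
tool_pos: [0.6051, 0.0827, 0.0755]
tool_rot: [2.243, 2.196, 0.006]
contact_force: [-0.0, -0.5, 0.4]
opening: 0.0856
```

>>> apply_moves:
  rows:
    - [0, 0, 0, 0, 0, 0]
    - [0, 0, 0, 0, 0, 0]
    - [0, 0, 0, 0, 0, 0]
    - [0, 0, 0, 0, 0, 0]
    - [0, 0, 0, 0, 0, 0]
    - [0, 0, 0, 0, 0, 0]
    - [0, 0, 0, 0, 0, 0]
    - [0, 0, 0, 0, 0, 0]
  grip: 1
  squeeze: 45

```text
t: 23.7
tool_pos: [0.6031, 0.0827, 0.0755]
tool_rot: [-2.243, -2.198, 0.0]
contact_force: [-9.1, 0.0, 6.1]
opening: 0.0297
```

```bash
python3 - <<'E'
from h import *
from station import ctrl
o=ctrl.get_obs();print({k:np.round(o[k],4) for k in("tool_pos","contact_force","wrist_torque","opening")})
w=snap("wrist",20)
E
```

```text
{'tool_pos': array([0.6031, 0.0827, 0.0755]), 'contact_force': array([-9.1359e+00,  7.3000e-03,  6.1333e+00]), 'wrist_torque': array([-0.0677,  1.2746,  0.2487]), 'opening': np.float64(0.0297)}
```

View pics/wrist20.png

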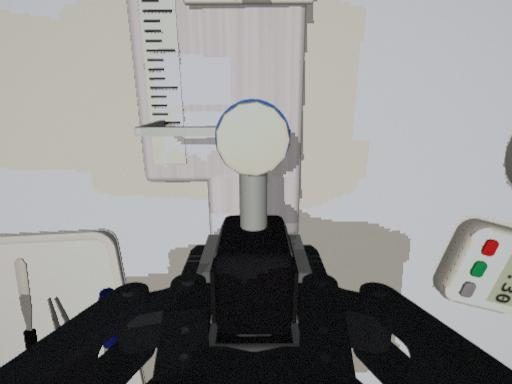

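Opening is 29.7 mm, so the button is flush. Pull 80 mm along tool x, then look.

>>> apply_moves:
  rows:
    - [0, 0, 0, 0, 0, 0]
    - [0.5, 0, 0, 0, 0, 0]
    - [1.2, 0, 0, 0, 0, 0]
    - [2, 0, 0, 0, 0, 0]
    - [3, 0, 0, 0, 0, 0]
    - [4, 0, 0, 0, 0, 0]
    - [5, 0, 0, 0, 0, 0]
    - [6, 0, 0, 0, 0, 0]
    - [7, 0, 0, 0, 0, 0]
    - [7.6, 0, 0, 0, 0, 0]
    - [8, 0, 0, 0, 0, 0]
    - [8, 0, 0, 0, 0, 0]
    - [8, 0, 0, 0, 0, 0]

```text
t: 25.05
tool_pos: [0.6041, 0.1633, 0.0755]
tool_rot: [-2.242, -2.199, 0.002]
contact_force: [-6.5, -2.9, 3.4]
opening: 0.0296
```

```bash
python3 - <<'E'
from h import *
from station import ctrl
o=ctrl.get_obs();print({k:np.round(o[k],4) for k in("tool_pos","contact_force","wrist_torque","opening")})
w=snap("wrist",21);s=snap("scene",21);u,v=map(int,proj(s,[.56,.235,.03])[0]);crop(s,u-40,v-40,u+60,v+40,7,"pics/s21.png");print(u,v)
crop(w,80,20,260,200,4,"pics/w21.png")
E
```

```text
{'tool_pos': array([0.6041, 0.1633, 0.0755]), 'contact_force': array([-6.5296, -2.8982,  3.3811]), 'wrist_torque': array([-0.3269,  0.2534,  0.1291]), 'opening': np.float64(0.0296)}
153 188
```

View pics/wrist21.png

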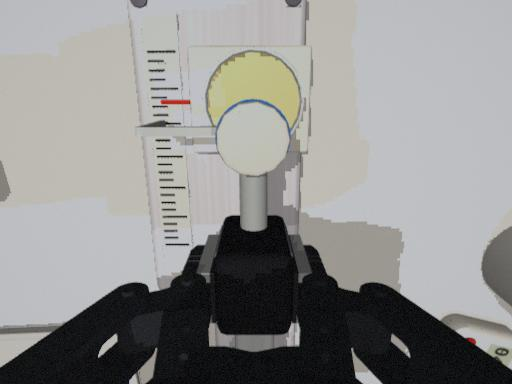

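View pics/s21.png

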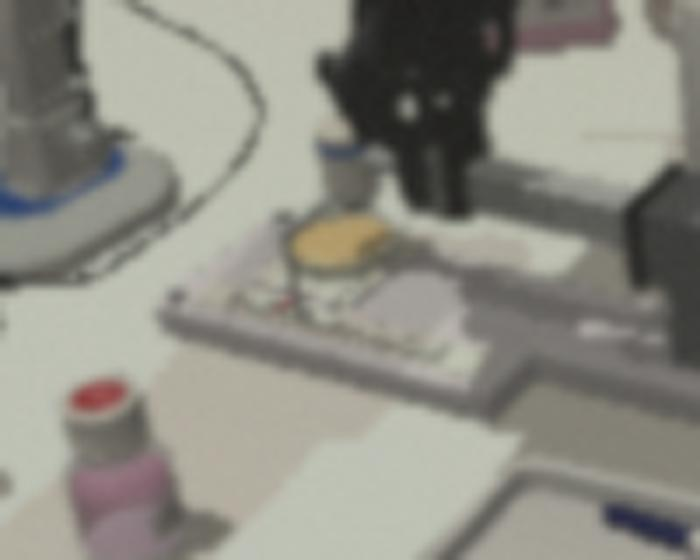

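The arm comes out 80.6 mm with about 3 N of spring pull. Now I measure the pointer and line up close.

View pics/w21.png

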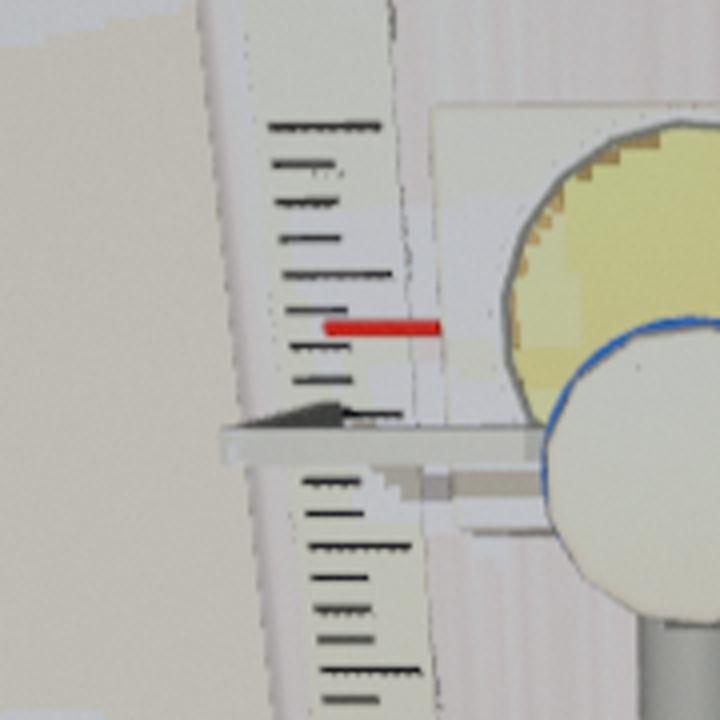

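```bash
python3 - <<'E'
from h import *
w=load("pics/wrist21.npz")
C=lambda u,v:(80+u/4-.4,20+v/4-.4)
sc=np.array([.6027,-.0118]);y=np.array([np.sin(np.radians(1.0)),np.cos(np.radians(1.0))]);x=np.array([y[1],-y[0]])
f=lambda X:(round(float((X[:2]-sc)@x)*1e3,1),round(float((X[:2]-sc)@y)*1e3,1))
for n,p,z in[("tip far",(340,403),.023),("tip mid",(341,414),.023),("tip near",(342,426),.023),("line L",(325,328),.023),("line R",(440,328),.023),("tick",(320,346),.0205),("tick",(372,413),.0205),("tick",(335,273),.0205)]: print(n,f(onz(w,C(*p),z)))
for yy in(233.6,245.5):
    print(yy,(proj(w,np.r_[sc-.0525*x+yy/1e3*y,.023])[0]+.4-[80,20])*4)
E
```

```text
tip far (-53.9, 234.5)
tip mid (-53.9, 232.9)
tip near (-53.9, 231.1)
line L (-55.2, 245.2)
line R (-38.4, 245.2)
tick (-56.9, 242.6)
tick (-49.9, 232.8)
tick (-53.8, 252.9)
233.6 [349.83706563 408.98670029]
245.5 [343.34299596 326.03211911]
```

About 12 mm remain and the shuttle hasn't moved (line still at 245.2). Move 12 mm.

>>> apply_moves:
  rows:
    - [0.4, 0, 0, 0, 0, 0]
    - [0.8, 0, 0, 0, 0, 0]
    - [1.1, 0, 0, 0, 0, 0]
    - [1.2, 0, 0, 0, 0, 0]
    - [1.2, 0, 0, 0, 0, 0]
    - [1.2, 0, 0, 0, 0, 0]

```text
t: 25.75
tool_pos: [0.6043, 0.1755, 0.0756]
tool_rot: [-2.242, -2.199, 0.003]
contact_force: [-3.1, -1.9, 3.0]
opening: 0.0294
```

```bash
python3 - <<'E'
from h import *
from station import ctrl
o=ctrl.get_obs();print({k:np.round(o[k],4) for k in("tool_pos","contact_force","opening")})
w=snap("wrist",22);t=snap("top",22)
crop(w,80,20,260,200,4,"pics/w22.png");crop(t,120,160,260,220,5.5,"pics/t22.png")
E
```

```text
{'tool_pos': array([0.6043, 0.1755, 0.0756]), 'contact_force': array([-3.1222, -1.9127,  2.9905]), 'opening': np.float64(0.0294)}
```

View pics/w22.png

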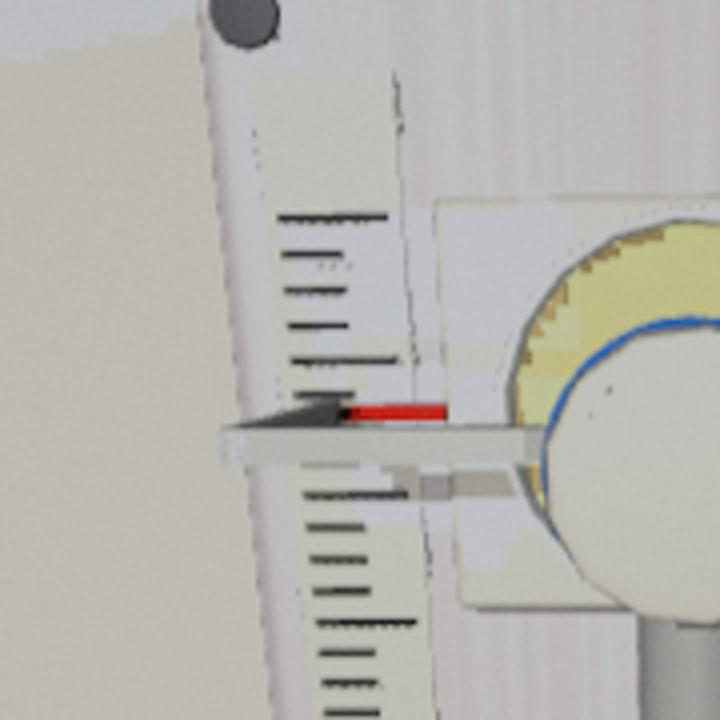

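View pics/t22.png

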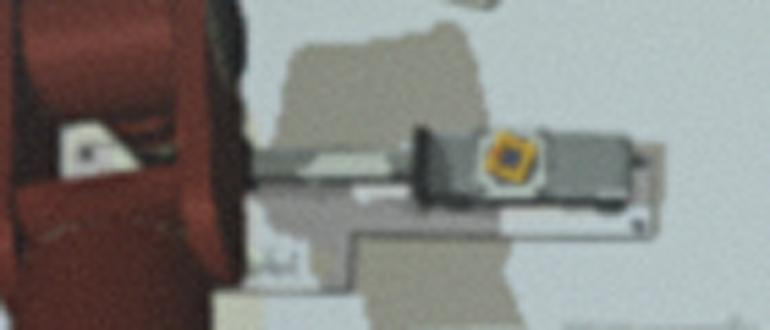

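The red line (y≈413 in the crop) meets the pointer's lower end (342, 403–425). A short hold to settle, then a last check.

>>> apply_moves:
  rows:
    - [0.02, 0, 0, 0, 0, 0]
    - [0.02, 0, 0, 0, 0, 0]
    - [0.02, 0, 0, 0, 0, 0]
    - [0.02, 0, 0, 0, 0, 0]

```text
t: 26.25
tool_pos: [0.6042, 0.1755, 0.0756]
tool_rot: [-2.242, -2.199, 0.003]
contact_force: [-4.6, -3.0, 2.5]
opening: 0.0297
```

```bash
python3 - <<'E'
from h import *
from station import ctrl
w=snap("wrist",23);s=snap("scene",23)
o=ctrl.get_obs();print({k:np.round(o[k],4) for k in("t","tool_pos","contact_force","opening","dq")})
crop(w,80,20,260,200,4,"pics/w23.png");crop(s,100,150,330,280,3.4,"pics/s23.png")
hsv=cv2.cvtColor(w["color"],cv2.COLOR_BGR2HSV);m=(cv2.inRange(hsv,(0,150,100),(8,255,255))|cv2.inRange(hsv,(172,150,100),(180,255,255)))[:,150:215]
p=np.argwhere(m[80:160]);c=p.mean(0)[::-1]+[150,80]
X=onz(w,c,.023);sc=np.array([.6027,-.0118]);y=np.array([np.sin(np.radians(1.0)),np.cos(np.radians(1.0))])
print("line boom y",(X[:2]-sc)@y,"px",c,"tip boom y est",.153+o["tool_pos"][1]-.0827, "tip px far/near",[((onz(w,(80+a/4-.4,20+b/4-.4),.023)[:2]-sc)@y).round(4) for a,b in((341,403),(342,425))])
E
```

```text
{'t': np.float64(26.35), 'tool_pos': array([0.6042, 0.1755, 0.0756]), 'contact_force': array([-2.9639, -3.0328,  3.3643]), 'opening': np.float64(0.0293), 'dq': array([ 0.0009,  0.0009,  0.0014,  0.    , -0.0002,  0.0006])}
line boom y 0.24501448469030798 px [179.17142857 123.01428571] tip boom y est 0.24578801843019893 tip px far/near [np.float64(0.2466), np.float64(0.2434)]
```

View pics/w23.png

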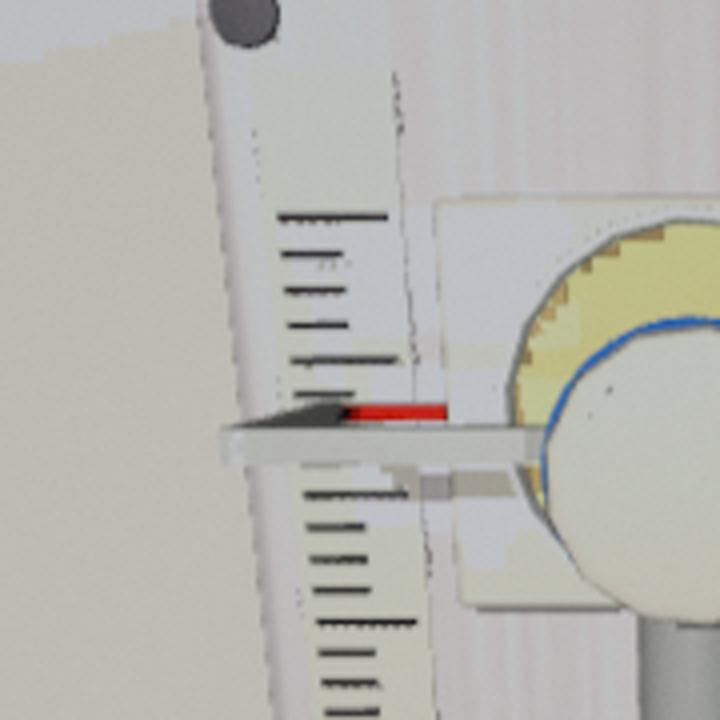

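View pics/s23.png

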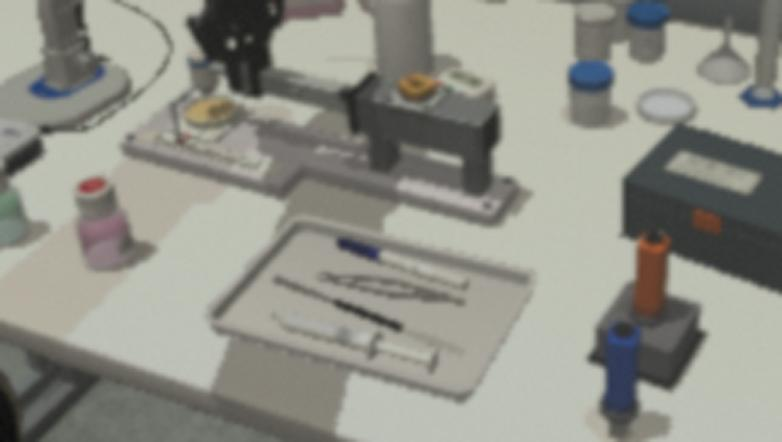

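The line is at 245.0 mm and the pointer tip at 245.0 to 245.8 mm, at rest. The grip opening is about 29.5 mm, so the button is in, and the driver stands upright in its holder. Handing in.

```bash
python3 - <<'E'
from station import ctrl
print(ctrl.finish_job())
E
```

```text
the job is handed in; nothing more can be done
None
```

I freed the boom and handed the job in at about 26.4 s, with the grip block still squeezed and the pointer at the red line. `finish_job` gave no verdict, so what follows rests on my own checks.

- **Screw:** I turned it anticlockwise with the driver. After lifting the driver out, the wrist view put the head at about 71° (1.22–1.24 rad), which is its stop. The wrist torque showed no clear rise at the stop, so this rests on the image angles.
- **Driver:** it is back in its holder and released. The tool height matched the height at pick-up, and both camera views show it upright. I did not measure its tilt.
- **Boom:** I squeezed the grip block until the opening was 29.3–29.7 mm, so the button is flush, and pulled the arm out about 92.8 mm.
- **Pointer:** two estimates put the tip at 245.0 and 245.8 mm along the boom, against 245.0 mm for the line. The arm was at rest with a spring pull of about 3 N.
- **Shuttle and bystanders:** the line read 245.5 mm before the pull and 245.0 mm after, so the shuttle stayed put within measuring error. I saw no bystander disturbed in the camera views, but I did not re-measure each one.
- **A disagreement:** the visible middle of the red line lies about 6 mm behind the pointer tip across the beam. I took the task's word that the two points coincide and aligned only along the boom.

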